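Fetch the little vase from behind the supplies and weigh it

ROBOT

A 7-joint arm with a two-finger parallel gripper is mounted at the origin on the work surface. World frame = base frame: x ahead of the robot, y to its left, z up, the work surface at z = 0. Lengths are in m, angles in rad, forces in N, time in s.
With the tool pointing down it reaches from about 0.4 to 0.875 m from the base axis. Payload 19.3 kg.
Tool frame: the origin (TCP) lies midway between the tips of the shut fingers; the grasp point (between the pads) lies 19 mm behind it; x points along the fingers, y is the direction in which the jaws open and shut, and the axes are right-handed (so a half turn about x gives the same grasp; the last joint's range is limited). The gripper opens to 85 mm and grips with 20 to 120 N. Pads are 22 mm wide; open, the fingers measure 114 mm over their backs; the gripper's body (76 mm by 85 mm) begins 54 mm behind the grasp point. The pads swing forward as they close: fully open they stand 13 mm farther back than shut.
Start: joints at [1.061, 0.521, -0.036, 1.599, 0.021, 1.021, -0.113], TCP at [0.266, -0.566, 0.231] pointing down, gripper open.
Joint ranges: [-2.91, 2.91], [-0.3, 2.13], [-1.5, 1.42], [0.17, 2.43], [-1.26, 4.41], [0.16, 1.93], [-2.52, 2.52]. Speed limits (rad/s): [1.89, 1.89, 2.39, 2.39, 3.01, 3.01, 3.01].

INTERFACE

Orientations are given as [roll, pitch, yaw] about the fixed x, y, z axes, in that order (R = Rz(yaw) Ry(pitch) Rx(roll)).
In Python, from workcell import telemetry, vision, workorder gives the robot as it stands. The module is installed in compiled form; this text tells all that it offers.
- The arm moves only by the tool play_rows, never from a script. Its argument "deltas" is a list of rows, each a list of 7 numbers: the shift along the world's x, y, z in mm, then the turn, a rotation vector about the world's x, y, z in degrees, then the finger opening in mm, from 0 to 85.4. In form: [[x, y, z, wx, wy, wz, jaw], ...]. A call has 1 to 8 rows; each row shifts and turns the commanded pose from where the row before left it; what a row does not reach is not made up. A row lasts 1/8 s, in which the tool goes at most 62.5 mm and 10.7 degrees, less where a joint would pass 70% of its speed; a pose out of reach is approached as far as the arm can. A call with a gripper value outside its range is refused whole. The fingers move at their own pace and stop on an object; "grip_force" is the grip in N (left out, the last holds). Time passes only in rows, so rows that do not move let the fingers close. It gives the time, the measured TCP pose, the force and the opening at its end, in the units of the state.
- telemetry.observe(): the state, without advancing time (a new reading comes with each control period).
- vision.grab_frame(name): name is "scene" or "side" or "wrist"; returns the picture (480x640x3 uint8, red, green, blue); there is no depth.
- vision.camera_info(name): a dict with "mtx" (3x3 intrinsics, pixels), "rvec" (rotation vector, rad) and "tvec" (3), from world to camera coordinates, as OpenCV has them. Camera axes: x right, y down, z forward; pixel columns grow to the right and rows downward; lengths in m; the calibration is good to about 2 mm. The wrist camera is an equidistant fisheye: a pixel r from the principal point sees the ray r / f radians off the axis. A picture is of the moment at which its call begins: read the wrist's pose just before it. camera_info takes no time and is no camera call; for the wrist camera it gives the pose at the moment of the call.
- workorder.job_done(): hands the job in, once; it reports no verdict.
The state is a dict: "clock": time; "qpos": joint angles; "qd": joint speeds; "joint_efforts": joint torques, N m; "position": TCP position; "tool_rot": TCP orientation; "force": force on the tool from outside, world axes, zero at the start; "moment": the same for the moment, N m; "grip_width": finger opening in m.
Only numpy, scipy, OpenCV 4.12 (cv2) and the standard library are available. Lean on these libraries where they do the work, as an engineer would, in place of code of your own. Each camera call takes 0.05 s, during which the arm holds its last target. There are 200 camera calls.

TASK

Clear the spray bottle, the yellow-lidded jar and the green tin off the wooden board into the white side tray, then take the small terracotta vase from the back of the board and stand it on the round black pad of the red scale. Then put the others back, each standing wholly on the coaster of its own colour, the tall spray bottle on the blue one at the back first, before the jar and the tin leave the tray. Everything stays upright, the vase is set down gently, and the roll of tape in the tray is left alone.

Things in the scene. Friction and masses are not known exactly. Their poses are not given: they have to be found in the camera images.
- vase: small terracotta bud vase, 90 mm tall, 0.22 kg: foot 46 mm across, belly 64 mm across at 34 to 46 mm above the underside, neck 30 mm at 78 mm, lip 42 mm. Stands in the back row (the +x half) of a wooden board, 220 mm square, whose top is 14 mm above the table. Origin: centre of its underside, z up
- spray_bottle: white spray bottle with blue head, 164 mm tall, 0.2 kg: round body 60 mm across up to 112 mm above the underside, tapering to a neck; the blue head (20 mm wide across y) lies at 138 to 164 mm and its nozzle points along the bottle's own -x, reaching 46 mm from the axis. Origin: centre of its underside, z up. Belongs on the blue coaster
- jar: amber glass jar with yellow lid, 60 mm across, 70 mm tall, lid (58 mm) from 54 mm up, 0.18 kg. Origin: centre of its underside, z up. Belongs on the yellow coaster
- tin: round dark-green tin with a pale band and a small steel knob on top, 60 mm across, 70 mm tall (knob to 75 mm), 0.15 kg. Origin: centre of its underside, z up. Belongs on the green coaster
- blue_mat: thin round blue plastic coaster, 92 mm across and 3 mm thick, fixed on the wooden board in the back row (+x half), beside the vase. Origin: centre of its underside (its top is 3 mm higher). At the start one of the bottle, jar and tin stands on each coaster, not always the one of its colour; board places are 108 mm apart
- yellow_mat: thin round yellow plastic coaster, 92 mm across and 3 mm thick, fixed on the wooden board in the front row (-x half). Origin: centre of its underside (its top is 3 mm higher)
- green_mat: thin round green plastic coaster, 92 mm across and 3 mm thick, fixed on the wooden board in the front row (-x half). Origin: centre of its underside (its top is 3 mm higher)
- side_tray: white plastic tray, 220 mm square, fixed, walls 4 mm thick and 18 mm high, the inner floor 4 mm above the table. Origin: centre of its underside; x and y along its sides. Room for the three things beside the roll of tape, which stands in its back (+x) left (+y) quarter
- scale: fixed red bench scale with a steel platform (150 x 170 mm, does not move) and in its middle a round black rubber pad, 76 mm across. Origin: on the table, directly under the pad's centre; the pad's top is 40 mm above the origin
- tape_roll: roll of red tape lying flat in the white tray, 56 mm across, 24 mm high, loose, to be left alone. Origin: centre of its underside

How it is judged:
On the way, in this order (a step that is already met when the one before it is completed fails the run):
1. the spray bottle, the jar and the tin stand upright in the white tray, let go, with the vase still at its place on the board (x of spray_bottle in the frame of side_tray between -0.085 and 0.085 m and y of spray_bottle in the frame of side_tray between -0.085 and 0.085 m and z of spray_bottle in the frame of side_tray between -0.002 and 0.016 m and linear speed of each of spray_bottle, jar, tin below 0.03 m/s and angle between each of spray_bottle, jar, tin's own z axis and vertical below 0.15 rad and contact force between each of spray_bottle, jar, tin and the fingers below 0.3 N and x of jar in the frame of side_tray between -0.085 and 0.085 m and y of jar in the frame of side_tray between -0.085 and 0.085 m and z of jar in the frame of side_tray between -0.002 and 0.016 m and x of tin in the frame of side_tray between -0.085 and 0.085 m and y of tin in the frame of side_tray between -0.085 and 0.085 m and z of tin in the frame of side_tray between -0.002 and 0.016 m and distance of vase from where it was at the start of the episode below 0.03 m), for 0.2 s.
2. the vase stands upright on the scale's black pad, let go, with the other three still in the tray (horizontal distance between vase and scale below 0.015 m and z of vase in the frame of scale between 0.036 and 0.048 m and linear speed of each of vase, spray_bottle, jar, tin below 0.03 m/s and angle between each of vase, spray_bottle, jar, tin's own z axis and vertical below 0.15 rad and contact force between vase and the fingers below 0.3 N and x of spray_bottle in the frame of side_tray between -0.085 and 0.085 m and y of spray_bottle in the frame of side_tray between -0.085 and 0.085 m and z of spray_bottle in the frame of side_tray between -0.002 and 0.016 m and x of jar in the frame of side_tray between -0.085 and 0.085 m and y of jar in the frame of side_tray between -0.085 and 0.085 m and z of jar in the frame of side_tray between -0.002 and 0.016 m and x of tin in the frame of side_tray between -0.085 and 0.085 m and y of tin in the frame of side_tray between -0.085 and 0.085 m and z of tin in the frame of side_tray between -0.002 and 0.016 m), for 0.2 s.
3. the spray bottle stands upright on the blue coaster, let go, with the jar and the tin still in the tray (horizontal distance between spray_bottle and blue_mat below 0.016 m and z of spray_bottle in the frame of blue_mat between -0.001 and 0.012 m and linear speed of each of spray_bottle, jar, tin below 0.03 m/s and angle between each of spray_bottle, jar, tin's own z axis and vertical below 0.15 rad and contact force between spray_bottle and the fingers below 0.3 N and x of jar in the frame of side_tray between -0.085 and 0.085 m and y of jar in the frame of side_tray between -0.085 and 0.085 m and z of jar in the frame of side_tray between -0.002 and 0.016 m and x of tin in the frame of side_tray between -0.085 and 0.085 m and y of tin in the frame of side_tray between -0.085 and 0.085 m and z of tin in the frame of side_tray between -0.002 and 0.016 m), for 0.2 s.
At the end, for the whole second after the job is handed in: The vase stands within 15 mm of the middle of the scale's black pad; the spray bottle stands on the blue coaster, the jar on the yellow, the tin on the green, each within 16 mm of the coaster's centre (wholly on it). All are upright (within 0.15 rad), released and at rest (horizontal distance between vase and scale below 0.015 m and z of vase in the frame of scale between 0.036 and 0.048 m and linear speed of each of vase, spray_bottle, jar, tin, tape_roll below 0.03 m/s and angle between each of vase, spray_bottle, jar, tin's own z axis and vertical below 0.15 rad and horizontal distance between spray_bottle and blue_mat below 0.016 m and z of spray_bottle in the frame of blue_mat between -0.001 and 0.012 m and horizontal distance between jar and yellow_mat below 0.016 m and z of jar in the frame of yellow_mat between -0.001 and 0.012 m and horizontal distance between tin and green_mat below 0.016 m and z of tin in the frame of green_mat between -0.001 and 0.012 m); the robot touches nothing.
It fails at once if the bottle, jar, tin or vase is tipped by more than 40 degrees (angle between any of spray_bottle, jar, tin, vase's own z axis and vertical above 0.7 rad).
It fails at once if the vase is dropped (falls free of the fingers faster than 0.5 m/s, about 13 mm of fall) rather than set down gently (contact force between vase and the fingers below 0.05 N and linear speed of vase above 0.5 m/s).
It fails at once if the roll of tape is shifted by more than 15 mm (distance of tape_roll from where it was at the start of the episode above 0.015 m).
It also fails if it takes over 144 s, if anything falls off the work surface, if the arm or the gripper's body presses on something with over 40 N, if the wrist force passes 120 N, or if a joint passes its speed limit or range.

## Working session

There is one attempt and no reset: what is moved stays moved. The work goes in short steps, Python scripts to look and compute and a tool call to move; the robot and the scene stay as the last step left them, time stands still between calls to the robot, and variables do not carry over. Pictures are saved under pics/ and viewed, about 12 in all and at most 16, crops included, and the job is handed in when it is done.

Besides the shell and the picture viewer there is one more tool, called after "Emit:" by a JSON object that holds its "op" and its "data", one argument or row to a line. play_rows: Moves the arm, as the interface text tells. Its arguments: {"type":"object","properties":{"deltas":{"type":"array","items":{"type":"array","items":{"type":"number"}}},"grip_force":{"type":"number"}},"required":["deltas"]}

```bash
mkdir -p pics; cat > h.py <<'E'
import numpy as np, cv2
from workcell import telemetry, vision, workorder
def grab(n,fn=None):
    im=vision.grab_frame(n)
    if fn: cv2.imwrite('pics/'+fn,im[:,:,::-1])
    return im
def ray(n,uv,info=None):
    c=info or vision.camera_info(n); K=np.array(c['mtx'],float); R=cv2.Rodrigues(np.array(c['rvec'],float))[0]; t=np.array(c['tvec'],float).ravel()
    x=(uv[0]-K[0,2])/K[0,0]; y=(uv[1]-K[1,2])/K[1,1]
    if n=='wrist':
        r=np.hypot(x,y); s=np.sin(r)/r if r>1e-9 else 1; d=np.array([x*s,y*s,np.cos(r)])
    else: d=np.array([x,y,1.])
    return -R.T@t, R.T@d
def onz(n,uv,z,info=None):
    o,d=ray(n,uv,info); return o+d*(z-o[2])/d[2]
E
python3 - <<'E'
from h import *
s=telemetry.observe(); print(s)
for n in('scene','side','wrist'):
    i=vision.camera_info(n); print(n,i['mtx'],ray(n,(320,240),i))
    grab(n,n+'0.png')
E
```

```text
{'clock': 0.0, 'qpos': array([ 1.06077021,  0.52202857, -0.03630293,  1.60002282,  0.0211755 ,
        1.0210679 , -0.1128328 ]), 'qd': array([-0.00118682,  0.00016021, -0.00160117,  0.00015653,  0.00072264,
       -0.00083957, -0.00106386]), 'joint_efforts': array([ 3.94699919e-04, -9.27101827e+01,  1.97934575e+00, -3.69922149e+01,
        1.76330935e-02,  8.52133351e-03,  4.06969298e-05]), 'position': array([ 0.26592882, -0.56522742,  0.23071161]), 'tool_rot': array([-1.50739678,  1.56965376,  2.07394546]), 'force': array([ 0.10693517, -0.11134022,  0.15819412]), 'moment': array([0.01966377, 0.01948878, 0.00170456]), 'grip_width': 0.08507889214270498}
scene [[616.9662817    0.         311.73759386]
 [  0.         616.9662817  231.29229803]
 [  0.           0.           1.        ]] (array([ 1.64227954, -0.31409337,  1.06074783]), array([-0.70914593,  0.21927491, -0.67037983]))
side [[437.0546589    0.         326.04516925]
 [  0.         437.0546589  245.70222838]
 [  0.           0.           1.        ]] (array([0.46897509, 0.88752288, 0.69044975]), array([ 0.05770901, -0.82089266, -0.56847731]))
wrist [[371.64829954   0.         314.63923919]
 [  0.         371.64829954 243.49828829]
 [  0.           0.           1.        ]] (array([ 0.33401808, -0.5329275 ,  0.37408604]), array([-0.2578403 , -0.13622707, -0.95653571]))
```

View pics/scene0.png

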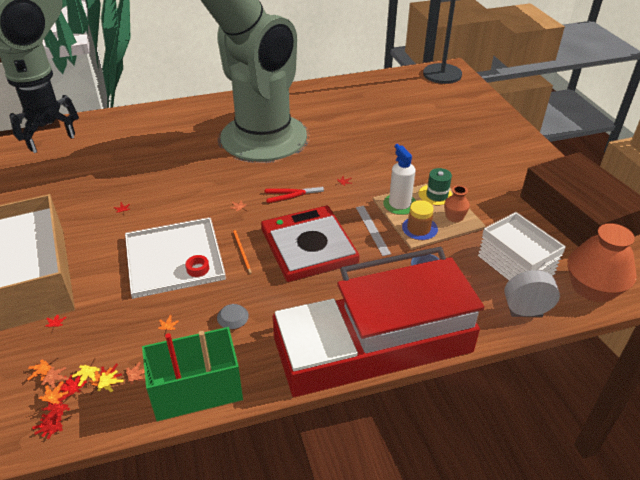

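View pics/side0.png

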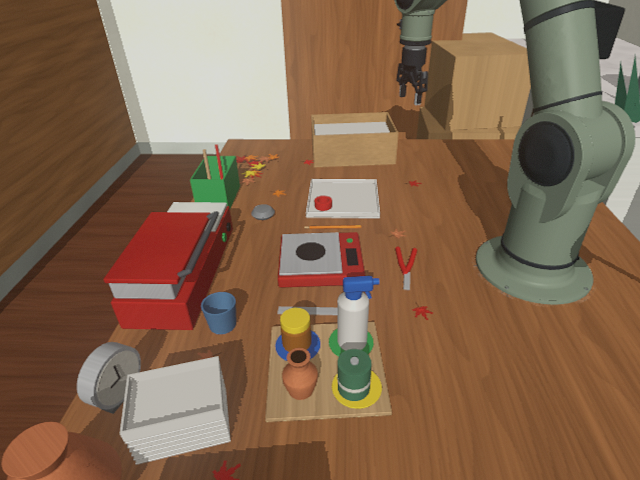

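Scene view: tray at about (175,257) with the tape at (197,266), scale pad at (312,240) and board around (430,215). The back row holds the jar on blue (421,218) and the vase (458,205). The front row holds the bottle on green (402,190) and the tin on yellow (439,187). Side view: the board's corners are about (271,325), (378,323), (390,413) and (267,418).

```bash
python3 - <<'E'
from h import *
sc=cv2.imread('pics/scene0.png'); si=cv2.imread('pics/side0.png')
a=cv2.resize(sc[135:250,365:495],None,fx=5,fy=5,interpolation=cv2.INTER_CUBIC)
b=cv2.resize(si[270:425,255:400],None,fx=3.85,fy=3.85,interpolation=cv2.INTER_CUBIC)
cv2.imwrite('pics/a.png',a);cv2.imwrite('pics/b.png',b)
def comp(im,lo,hi,box):
    hsv=cv2.cvtColor(im,cv2.COLOR_BGR2HSV); m=cv2.inRange(hsv,lo,hi); k=np.zeros_like(m);x0,y0,x1,y1=box;k[y0:y1,x0:x1]=m[y0:y1,x0:x1]
    n,l,s,c=cv2.connectedComponentsWithStats(k); i=1+np.argmax(s[1:,4]); 
    p=np.column_stack(np.where(l==i))[:,::-1].astype(np.float32); return s[i],c[i],cv2.fitEllipse(cv2.findContours((l==i).astype(np.uint8),0,1)[0][0])
for n,im,bx in(('scene',sc,{'jarlid':(405,195,440,214),'tape':(180,250,215,280),'pad':(285,225,335,260)}),('side',si,{'jarlid':(275,305,315,330),'tape':(310,190,335,212),'pad':(290,235,332,265)})):
    for k,(lo,hi,z) in {'jarlid':((18,120,120),(32,255,255),.087),'tape':((0,130,80),(6,255,255),.028),'pad':((0,0,0),(180,255,70),.04)}.items():
        try:
            s,c,e=comp(im,lo,hi,bx[k]); print(n,k,s,c.round(1),'ell',np.round(e[0],1),np.round(e[1],1),onz(n,e[0],z)[:2].round(4))
        except Exception as ex: print(k,ex)
# board corners side, tray corners
print([onz('side',p,.014)[:2].round(3) for p in((271,325),(378,323),(390,413),(267,418))])
print('tray',[onz('scene',p,.018)[:2].round(3) for p in((126,233),(212,219),(225,275),(132,297))],[onz('side',p,.018)[:2].round(3) for p in((309,180),(378,180),(380,218),(306,216))])
E
```

```text
scene jarlid [410 195  30  19 383] [423.  205.3] ell [423.3 205.1] [18.2 27.5] [0.5608 0.2911]
scene tape [186 255  23  22 373] [197.  265.5] ell [196.9 265.5] [21.3 22.7] [ 0.553  -0.2845]
scene pad [297 231  30  20 471] [311.7 240.7] ell [311.8 240.7] [19.2 29. ] [ 5.59e-01 -4.00e-04]
side jarlid [280 307  30  23 585] [294.7 319.2] ell [294.7 319.2] [22.6 31.4] [0.5647 0.2856]
side tape [315 196  17  15 217] [322.9 202.9] ell [322.9 202.9] [14.4 17.2] [ 0.538 -0.267]
side pad [296 243  29  17 392] [310.1 251.1] ell [310.1 251.1] [16.4 28. ] [ 0.5574 -0.002 ]
[array([0.625, 0.231]), array([0.397, 0.219]), array([0.388, 0.435]), array([0.6  , 0.451])]
tray [array([ 0.372, -0.441]), array([ 0.38 , -0.221]), array([ 0.594, -0.225]), array([ 0.603, -0.442])] [array([ 0.593, -0.438]), array([ 0.362, -0.441]), array([ 0.369, -0.199]), array([ 0.585, -0.207])]
```

View pics/a.png

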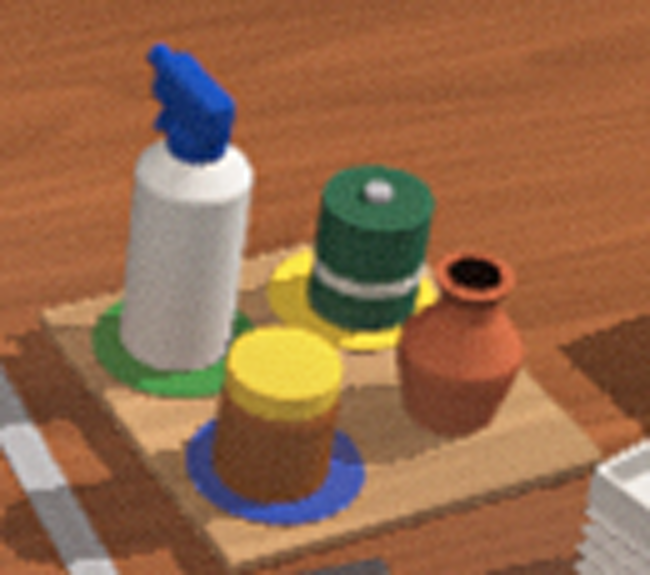

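View pics/b.png

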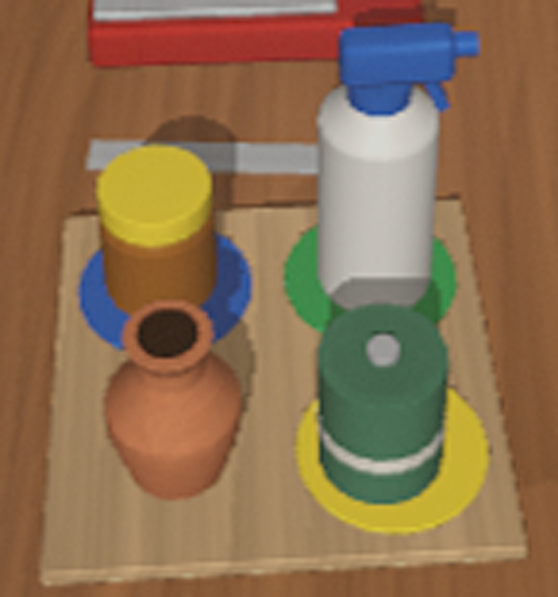

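Scene crop: tin knob (378,190), vase mouth (475,275), bottle base centre about (176,342), board corners (42,312), (232,565) and (600,455). Side crop: knob (383,350), mouth (168,330), board corners (65,213), (462,198), (525,550) and (43,572). The bottle's nozzle points toward -x.

```bash
python3 - <<'E'
from h import *
A=lambda x,y:(365+(x+.5)/5-.5,135+(y+.5)/5-.5)
B=lambda x,y:(255+(x+.5)/3.85-.5,270+(y+.5)/3.85-.5)
def two(n,pa,pb,z):
    o1,d1=ray('scene',A(*pa));o2,d2=ray('side',B(*pb));d1/=np.linalg.norm(d1);d2/=np.linalg.norm(d2)
    s=np.linalg.lstsq(np.c_[d1,-d2],o2-o1,rcond=None)[0]
    print(n,'tri',((o1+d1*s[0]+o2+d2*s[1])/2).round(4),'gap',np.linalg.norm(o1+d1*s[0]-o2-d2*s[1]).round(4),onz('scene',A(*pa),z)[:2].round(4),onz('side',B(*pb),z)[:2].round(4))
two('knob',(378,190),(383,350),.092)
two('vase',(475,275),(168,330),.104)
two('neck',(198,158),(380,100),.155)
two('jarlid',(284,358),(155,182),.087)
cs=[(42,312),(232,565),(600,455)]; print('board scene',[onz('scene',A(*p),.014)[:2].round(4) for p in cs])
cs=[(65,213),(462,198),(525,550),(43,572)]; print('board side',[onz('side',B(*p),.014)[:2].round(4) for p in cs])
print('greenmat ends scene', [onz('scene',A(*p),.017)[:2].round(4) for p in((93,337),(176,396))])
print('blue scene L,R,bottom', [onz('scene',A(*p),.017)[:2].round(4) for p in((186,462),(365,470),(280,522))])
print('yellow side L,R,bottom', [onz('side',B(*p),.017)[:2].round(4) for p in((297,440),(489,447),(392,533))])
print('green side L,R', [onz('side',B(*p),.017)[:2].round(4) for p in((285,275),(457,280))])
print('blue side L', [onz('side',B(*p),.017)[:2].round(4) for p in((79,285),(251,275))])
E
```

```text
knob tri [0.4517 0.3877 0.0921] gap 0.001 [0.4522 0.3879] [0.4514 0.3871]
vase tri [0.5483 0.3925 0.1062] gap 0.0043 [0.5483 0.3948] [0.5472 0.3886]
neck tri [0.4546 0.2766 0.1395] gap 0.0056 [0.4785 0.267 ] [0.4531 0.2908]
jarlid tri [0.5652 0.2829 0.0895] gap 0.002 [0.5636 0.2847] [0.565  0.2793]
board scene [array([0.408 , 0.2189]), array([0.6267, 0.2377]), array([0.6032, 0.454 ])]
board side [array([0.6242, 0.2311]), array([0.4041, 0.2138]), array([0.3864, 0.4336]), array([0.6022, 0.4514])]
greenmat ends scene [array([0.44  , 0.2361]), array([0.4993, 0.2599])]
blue scene L,R,bottom [array([0.5504, 0.2444]), array([0.5824, 0.3302]), array([0.6069, 0.272 ])]
yellow side L,R,bottom [array([0.4908, 0.3798]), array([0.3995, 0.381 ]), array([0.4462, 0.4288])]
green side L,R [array([0.5004, 0.2759]), array([0.4099, 0.2769])]
blue side L [array([0.6086, 0.2858]), array([0.5184, 0.2764])]
```

```bash
python3 - <<'E'
from h import *
from scipy.spatial.transform import Rotation as Ro
s=telemetry.observe(); R=Ro.from_euler('xyz',s['tool_rot']).as_matrix(); print(R.round(3)); o,_=ray('wrist',(320,240)); print('cam offset in tool',R.T@(o-s['position']))
A=lambda x,y:(365+(x+.5)/5-.5,135+(y+.5)/5-.5)
B=lambda x,y:(255+(x+.5)/3.85-.5,270+(y+.5)/3.85-.5)
print('base',onz('scene',A(176,342),.017)); print('nozzle side',[onz('side',B(*p),.170)[:2].round(4) for p in((478,43),(341,52),(345,75),(450,72))],'scene',[onz('scene',A(*p),.172)[:2].round(4) for p in((160,52),(231,115),(205,135))])
print('body mid side',onz('side',B(377,135),.122))
E
```

```text
[[-0.     0.426 -0.905]
 [ 0.001 -0.905 -0.426]
 [-1.    -0.001  0.   ]]
cam offset in tool [-0.14330451 -0.00041394 -0.07538744]
base [0.45679017 0.2774949  0.017     ]
nozzle side [array([0.4064, 0.2659]), array([0.4718, 0.274 ]), array([0.4698, 0.2906]), array([0.4207, 0.2873])] scene [array([0.4068, 0.2741]), array([0.4704, 0.2866]), array([0.4829, 0.2672])]
body mid side [0.45385593 0.27959004 0.122     ]
```

Emit:
{"op": "play_rows", "data": {
  "deltas": [
    [20, 60, 20, 0, 0, 0, 85],
    [20, 60, 20, 0, 0, 0, 85],
    [20, 60, 20, 0, 0, 0, 85],
    [20, 60, 20, 0, 0, 0, 85],
    [20, 60, 20, 0, 0, 0, 85],
    [20, 60, 20, 0, 0, 0, 85],
    [20, 60, 20, 0, 0, 0, 85],
    [10, 60, 0, 0, 0, 0, 85]
  ]
}}

```text
clock: 1.15
position: [0.4088, -0.1079, 0.3643]
tool_rot: [2.46, 1.569, -0.242]
force: [1.6, 0.5, -1.2]
grip_width: 0.0851
```

Emit:
{"op": "play_rows", "data": {
  "deltas": [
    [10, 60, 0, 0, 0, 0, 85],
    [0, 60, 0, 0, 0, 0, 85],
    [0, 60, 0, 0, 0, 0, 85],
    [0, 60, 0, 0, 0, 0, 85],
    [0, 60, 0, 0, 0, 0, 85],
    [0, 60, 0, 0, 0, 0, 85],
    [0, 30, 0, 0, 0, 0, 85],
    [0, 0, 0, 0, 0, 0, 85]
  ]
}}

```text
clock: 2.15
position: [0.4172, 0.2823, 0.3627]
tool_rot: [-0.878, 1.569, 2.707]
force: [0.1, -1.3, -0.6]
grip_width: 0.0851
```

```bash
python3 - <<'E'
from h import *
i=vision.camera_info('wrist'); im=grab('wrist','w1.png'); 
import json; json.dump({k:np.array(v).tolist() for k,v in i.items()},open('w1.json','w'))
s=telemetry.observe(); print(s['qpos'].round(3),s['position'])
E
```

```text
[-0.162  0.256 -0.675  1.704  0.167  1.242 -2.005] [0.41762108 0.28072476 0.3627629 ]
```

View pics/w1.png

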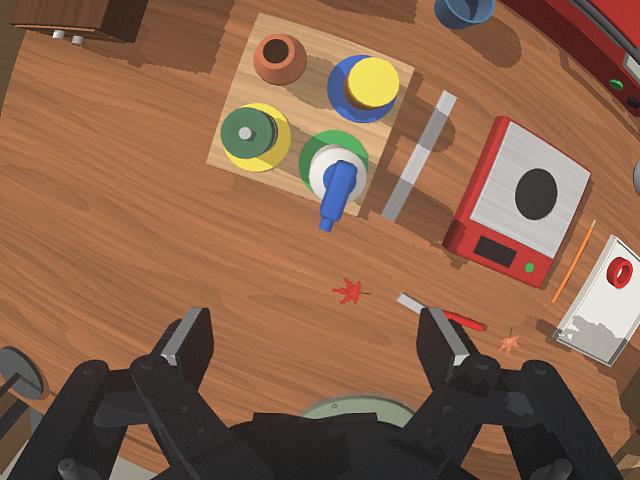

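Wrist view: bottle head runs from (326,228) to (345,165), tin knob (246,132), vase mouth (275,50), jar lid (373,82), tray at the right edge (600,300).

```bash
python3 - <<'E'
from h import *; import json
i=json.load(open('w1.json'))
for n,p,z in(('tip',(326,229),.168),('headback',(346,163),.181),('knob',(246,132),.092),('vase',(275,50),.104),('jar',(373,82),.087),('pad',(536,194),.04),('tape',(620,272),.028),('bc',(257,13),.014),('bc',(207,163),.014),('bc',(361,216),.014),('bc',(414,68),.014),('bottleshoulder',(338,173),.12)):
    print(n,onz('wrist',p,z,i)[:2].round(4))
E
```

```text
tip [0.4063 0.2659]
headback [0.4708 0.2781]
knob [0.4515 0.3836]
vase [0.547  0.3912]
jar [0.5632 0.2806]
pad [ 0.5559 -0.003 ]
tape [ 0.5386 -0.2764]
bc [0.5994 0.4535]
bc [0.3855 0.4296]
bc [0.4075 0.2085]
bc [0.6211 0.2344]
bottleshoulder [0.4549 0.274 ]
```

Emit:
{"op": "play_rows", "data": {
  "deltas": [
    [5, 0, 0, 0, 0, 10.5, 85],
    [5, 0, 0, 0, 0, 10.5, 85],
    [5, 0, 0, 0, 0, 10.5, 85],
    [5, 0, 0, 0, 0, 10.5, 85],
    [5, 0, 0, 0, 0, 10.5, 85],
    [5, 0, 0, 0, 0, 10.5, 85],
    [5, 0, 0, 0, 0, 10.5, 85],
    [3, 0, 0, 0, 0, 10.5, 85]
  ]
}}

```text
clock: 3.2
position: [0.4565, 0.2788, 0.3632]
tool_rot: [-0.102, 1.57, -1.333]
force: [0.5, 0.0, -0.1]
grip_width: 0.0851
```

Emit:
{"op": "play_rows", "data": {
  "deltas": [
    [0, 0, 0, 0, 0, 10, 85],
    [0, 0, 0, 0, 0, 10, 85],
    [0, 0, 0, 0, 0, 10, 85],
    [0, 0, 0, 0, 0, 10, 85],
    [0, 0, 0, 0, 0, 10, 85],
    [0, 0, 0, 0, 0, 10, 85],
    [0, 0, 0, 0, 0, 10, 60],
    [0, 0, 0, 0, 0, 9.5, 60]
  ]
}}

```text
clock: 4.2
position: [0.4563, 0.2788, 0.3631]
tool_rot: [-1.431, 1.569, -1.275]
force: [-0.1, 1.1, -1.2]
grip_width: 0.06
```

```bash
cat >> h.py <<'E'
from scipy.spatial.transform import Rotation as Ro
def st():
    s=telemetry.observe(); R=Ro.from_euler('xyz',s['tool_rot']).as_matrix()
    print('t %.2f'%s['clock'],'pos',s['position'].round(4),'q',s['qpos'].round(2),'jaw ang %.1f'%np.degrees(np.arctan2(R[1,1],R[0,1])),'xaxis',R[:,0].round(3),'w %.4f'%s['grip_width'],'F',s['force'].round(1))
E
python3 -c "from h import *;st()"
```

```text
t 4.20 pos [0.4563 0.2788 0.3631] q [ 0.21  0.5  -1.26  1.61  0.48  1.38  0.62] jaw ang 98.9 xaxis [ 0.    -0.001 -1.   ] w 0.0600 F [-0.1  1.1 -1.2]
```

Emit:
{"op": "play_rows", "data": {
  "deltas": [
    [-1, -3, -45, 0, 0, 0, 60],
    [0, 0, -50, 0, 0, 0, 60],
    [0, 0, -50, 0, 0, 0, 60],
    [0, 0, -40, 0, 0, 0, 60],
    [0, 0, -20, 0, 0, 0, 60],
    [0, 0, -10, 0, 0, 0, 60],
    [0, 0, 0, 0, 0, 0, 60],
    [0, 0, 0, 0, 0, 0, 60]
  ]
}}

```text
clock: 5.2
position: [0.4555, 0.2775, 0.1493]
tool_rot: [0.253, 1.569, 0.405]
force: [0.1, -0.7, 0.1]
grip_width: 0.0601
```

```bash
python3 - <<'E'
from h import *
st(); a=grab('scene'); b=grab('side'); 
a=cv2.resize(a[100:240,360:490],(520,560),interpolation=2); b=cv2.resize(b[190:390,270:410],(392,560),interpolation=2)
cv2.imwrite('pics/g1.png',np.hstack([a,b[:,:280]])[:,:,::-1])
E
```

```text
t 5.20 pos [0.4555 0.2775 0.1493] q [ 0.08  0.71 -1.07  1.88  0.74  1.01  0.4 ] jaw ang 98.7 xaxis [ 0.001  0.001 -1.   ] w 0.0601 F [ 0.1 -0.7  0.1]
```

View pics/g1.png

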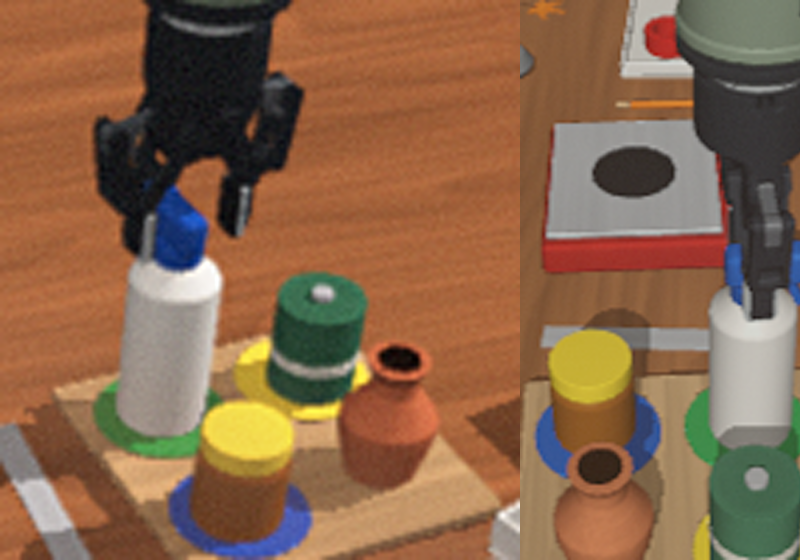

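The fingers straddle the head, which sits slightly nearer the -y finger. I'll nudge over, close and lift.

Emit:
{"op": "play_rows", "data": {
  "deltas": [
    [0, -2, -2, 0, 0, 0, 40],
    [0, 0, 0, 0, 0, 0, 30],
    [0, 0, 0, 0, 0, 0, 10],
    [0, 0, 0, 0, 0, 0, 10],
    [0, 0, 0, 0, 0, 0, 10],
    [0, 0, 5, 0, 0, 0, 10],
    [0, 0, 15, 0, 0, 0, 10],
    [0, 0, 20, 0, 0, 0, 10]
  ],
  "grip_force": 50
}}

```text
clock: 6.3
position: [0.4548, 0.2753, 0.1875]
tool_rot: [2.479, 1.57, 2.631]
force: [-0.3, -0.6, -1.2]
grip_width: 0.0293
```

```bash
python3 - <<'E'
from h import *
st(); a=grab('scene'); b=grab('side'); 
a=cv2.resize(a[80:220,360:490],(520,560),interpolation=2); b=cv2.resize(b[170:370,270:410],(392,560),interpolation=2)
cv2.imwrite('pics/g2.png',np.hstack([a,b[:,:280]])[:,:,::-1])
E
```

```text
t 6.30 pos [0.4548 0.2753 0.1875] q [ 0.11  0.66 -1.12  1.85  0.68  1.07  0.45] jaw ang 98.7 xaxis [-0.  0. -1.] w 0.0293 F [-0.3 -0.6 -1.2]
```

View pics/g2.png

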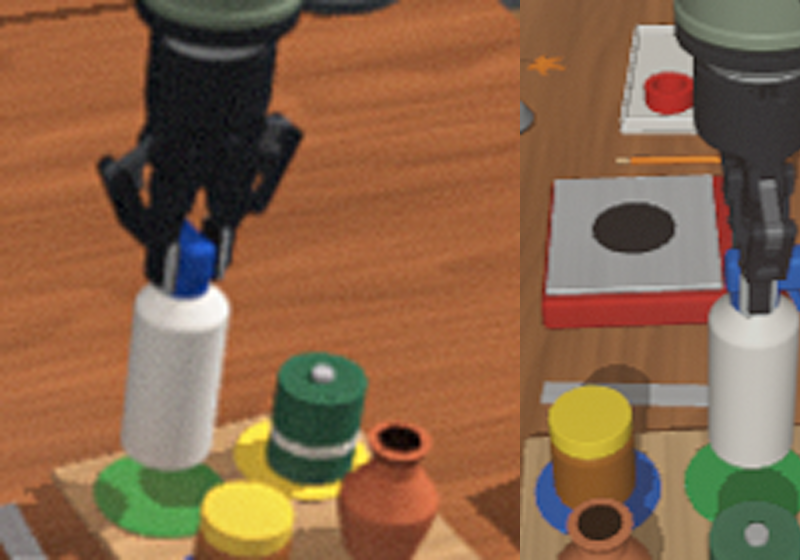

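Bottle is gripped by the head and lifted upright (the green coaster is free beneath it). Next, carry it to the tray.

Emit:
{"op": "play_rows", "data": {
  "deltas": [
    [0, -5, 40, 0, 0, 0, 10],
    [0, -15, 40, 0, 0, 0, 10],
    [5, -40, 0, 0, 0, 0, 10],
    [6, -55, 0, 0, 0, 0, 10],
    [6, -55, 0, 0, 0, 0, 10],
    [6, -55, 0, 0, 0, 0, 10],
    [6, -55, 0, 0, 0, 0, 10],
    [6, -55, 0, 0, 0, 0, 10]
  ]
}}

```text
clock: 7.4
position: [0.4899, -0.0618, 0.2665]
tool_rot: [-0.99, 1.57, -0.838]
force: [1.5, 0.8, -2.2]
grip_width: 0.029
```

Emit:
{"op": "play_rows", "data": {
  "deltas": [
    [7, -55, 0, 0, 0, 0, 10],
    [7, -55, 0, 0, 0, 0, 10],
    [7, -55, 0, 0, 0, 0, 10],
    [7, -55, 0, 0, 0, 0, 10],
    [6, -55, 0, 0, 0, 0, 10],
    [5, -35, 0, 0, 0, 0, 10],
    [4, -15, 0, 0, 0, 0, 10],
    [0, -5, 0, 0, 0, 0, 10]
  ]
}}

```text
clock: 8.4
position: [0.5332, -0.3896, 0.2661]
tool_rot: [1.209, 1.57, 1.361]
force: [-0.7, 0.5, -1.6]
grip_width: 0.029
```

```bash
python3 - <<'E'
from h import *
import json
st(); 
i=vision.camera_info('wrist'); w=grab('wrist'); a=grab('scene')
json.dump({k:np.array(v).tolist() for k,v in i.items()},open('w2.json','w'))
cv2.imwrite('pics/t1.png',np.hstack([cv2.resize(w,(480,360)),cv2.resize(a[90:330,90:290],(300,360),interpolation=2)])[:,:,::-1])
E
```

```text
t 8.40 pos [ 0.5332 -0.3896  0.2661] q [ 1.18  0.79 -1.15  1.42  0.72  1.39  1.74] jaw ang 98.7 xaxis [ 0.     0.001 -1.   ] w 0.0290 F [-0.7  0.5 -1.6]
```

View pics/t1.png

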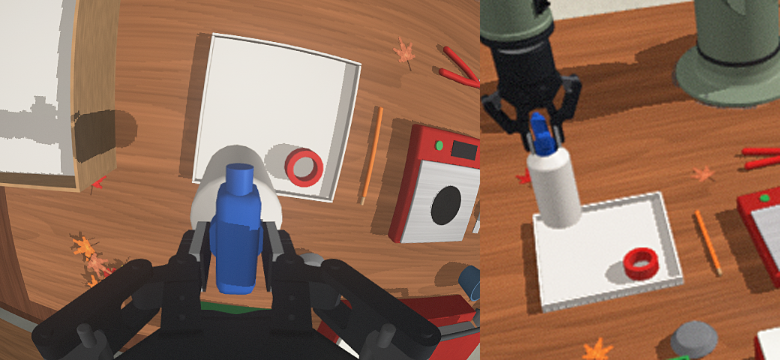

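Bottle hangs upright over the tray. Wrist view: tray rim corners (213,33), (361,63), (332,202) and (193,182), tape (304,168), all at 0.75 scale.

```bash
python3 - <<'E'
from h import *; import json
i=json.load(open('w2.json'))
f=lambda p,z:onz('wrist',(p[0]/.75,p[1]/.75),z,i)[:2].round(4)
c=[f(p,.018) for p in((213,33),(361,63),(332,202),(193,182))]; print(c,np.mean(c,0),'tape',f((304,168),.026))
E
```

```text
[array([ 0.3687, -0.4467]), array([ 0.3679, -0.2292]), array([ 0.5862, -0.2288]), array([ 0.5862, -0.4459])] [ 0.47725 -0.33765] tape [ 0.5382 -0.2891]
```

Emit:
{"op": "play_rows", "data": {
  "deltas": [
    [0, 0, -40, 0, 0, 0, 10],
    [0, 0, -45, 0, 0, 0, 10],
    [0, 0, -30, 0, 0, 0, 10],
    [0, 0, -10, 0, 0, 0, 10],
    [0, 0, -4, 0, 0, 0, 10],
    [0, 0, -2, 0, 0, 0, 10],
    [0, 0, 0, 0, 0, 0, 10],
    [0, 0, 0, 0, 0, 0, 10]
  ]
}}

```text
clock: 9.5
position: [0.5331, -0.3899, 0.1358]
tool_rot: [-0.883, 1.57, -0.731]
force: [0.8, -0.6, -0.7]
grip_width: 0.0287
```

```bash
python3 -c "from h import *;st()"
```

```text
t 9.50 pos [ 0.5331 -0.3899  0.1358] q [ 1.15  0.92 -1.07  1.54  0.84  1.2   1.65] jaw ang 98.7 xaxis [ 0.001 -0.    -1.   ] w 0.0287 F [ 0.8 -0.6 -0.7]
```

Emit:
{"op": "play_rows", "data": {
  "deltas": [
    [0, 0, -1, 0, 0, 0, 10],
    [0, 0, -1, 0, 0, 0, 10],
    [0, 0, 0, 0, 0, 0, 10]
  ]
}}

```text
clock: 9.88
position: [0.5332, -0.39, 0.1336]
tool_rot: [-0.782, 1.57, -0.631]
force: [-0.9, -1.1, 4.5]
grip_width: 0.0292
```

Emit:
{"op": "play_rows", "data": {
  "deltas": [
    [0, 0, 0, 0, 0, 0, 35],
    [0, 0, 0, 0, 0, 0, 60],
    [0, 0, 0, 0, 0, 0, 60],
    [0, 0, 0, 0, 0, 0, 60],
    [0, 0, 40, 0, 0, 0, 60],
    [0, 0, 60, 0, 0, 0, 60],
    [0, 0, 50, 0, 0, 0, 85],
    [0, 0, 10, 0, 0, 0, 85]
  ]
}}

```text
clock: 10.88
position: [0.5339, -0.3897, 0.2966]
tool_rot: [-0.728, 1.567, -0.576]
force: [0.3, 0.4, -0.1]
grip_width: 0.0851
```

```bash
python3 - <<'E'
from h import *
st(); grab('scene','s2.png')
E
```

```text
t 10.88 pos [ 0.5339 -0.3897  0.2966] q [ 1.18  0.76 -1.17  1.38  0.7   1.44  1.76] jaw ang 98.7 xaxis [ 0.003 -0.002 -1.   ] w 0.0851 F [ 0.3  0.4 -0.1]
```

View pics/s2.png

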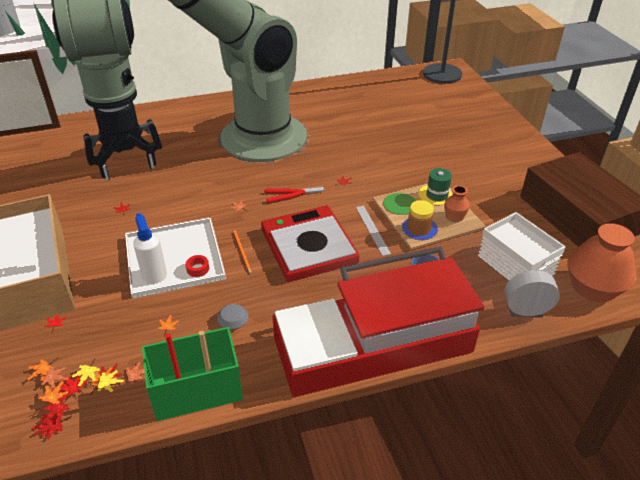

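Bottle stands in the tray, with the tape undisturbed. Now the jar.

Emit:
{"op": "play_rows", "data": {
  "deltas": [
    [0, 40, 0, 0, 0, 0, 85],
    [0, 60, 0, 0, 0, 0, 85],
    [0, 60, 0, 0, 0, 0, 85],
    [0, 60, 0, 0, 0, 0, 85],
    [0, 60, 0, 0, 0, 0, 85],
    [0, 60, 0, 0, 0, 0, 85],
    [0, 60, 0, 0, 0, 0, 85],
    [5, 60, 0, 0, 0, 0, 85]
  ]
}}

```text
clock: 11.92
position: [0.5374, 0.0714, 0.2921]
tool_rot: [-2.864, 1.569, -2.713]
force: [2.0, -0.3, 0.2]
grip_width: 0.0849
```

Emit:
{"op": "play_rows", "data": {
  "deltas": [
    [5, 60, 0, 0, 0, 0, 85],
    [5, 60, 0, 0, 0, 0, 85],
    [5, 50, 0, 0, 0, 0, 85],
    [5, 30, 0, 0, 0, -2, 85],
    [5, 12, 0, 0, 0, -2, 85],
    [0, 0, 0, 0, 0, 0, 85],
    [0, 0, 0, 0, 0, 0, 85]
  ]
}}

```text
clock: 12.8
position: [0.5629, 0.2813, 0.2925]
tool_rot: [-2.422, 1.57, -2.34]
force: [-0.5, 0.9, 0.1]
grip_width: 0.0851
```

```bash
python3 - <<'E'
from h import *
import json
st(); i=vision.camera_info('wrist'); w=grab('wrist'); 
json.dump({k:np.array(v).tolist() for k,v in i.items()},open('w3.json','w'))
cv2.imwrite('pics/w3.png',w[:,:,::-1])
E
```

```text
t 12.80 pos [0.5629 0.2813 0.2925] q [ 0.1   0.69 -1.11  1.48  0.62  1.36  0.61] jaw ang 94.7 xaxis [-0.001 -0.001 -1.   ] w 0.0851 F [-0.5  0.9  0.1]
```

View pics/w3.png

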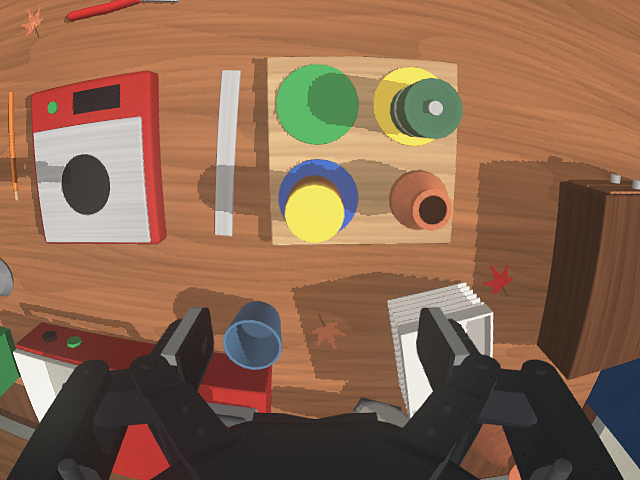

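Wrist view of the board: jar lid (316,212), green coaster (316,104), tin knob (435,107), vase mouth (433,210), board corners (268,57), (457,65), (450,243) and (272,244), scale pad (86,184).

```bash
python3 - <<'E'
from h import *; import json
i=json.load(open('w3.json')); im=cv2.imread('pics/w3.png'); hsv=cv2.cvtColor(im,cv2.COLOR_BGR2HSV)
def ell(lo,hi,b):
    m=cv2.inRange(hsv,lo,hi)[b[1]:b[3],b[0]:b[2]]; c=max(cv2.findContours(m,0,1)[0],key=cv2.contourArea); e=cv2.fitEllipse(cv2.convexHull(c)); return (e[0][0]+b[0],e[0][1]+b[1]),e[1]
f=lambda p,z:onz('wrist',p,z,i)[:2].round(4)
p,a=ell((20,100,150),(32,255,255),(275,184,360,250)); print('lid',p,a,f(p,.087))
p,a=ell((45,80,60),(85,255,255),(265,55,368,155)); print('green',p,a,f(p,.017))
p,a=ell((0,0,0),(180,255,70),(50,145,125,225)); print('pad',p,a,f(p,.04))
print('knob',f((435,107),.092),'vase',f((433,210),.104))
c=[f(p,.014) for p in((268,57),(457,65),(450,243),(272,244))]; print(c,np.mean(c,0))
E
```

```text
lid (313.9001884460449, 212.6698989868164) (59.18240737915039, 59.8780403137207) [0.5632 0.2803]
green (316.77000427246094, 103.97297286987305) (80.00060272216797, 82.27985382080078) [0.4549 0.2744]
pad (85.3926010131836, 184.09780502319336) (47.418296813964844, 59.83096694946289) [ 0.5558 -0.0017]
knob [0.4496 0.3849] vase [0.5466 0.3917]
[array([0.4038, 0.2156]), array([0.3862, 0.4327]), array([0.6023, 0.4531]), array([0.6217, 0.2346])] [0.5035 0.334 ]
```

Emit:
{"op": "play_rows", "data": {
  "deltas": [
    [0, 0, -50, 0, 0, 0, 85],
    [0, 0, -60, 0, 0, 0, 85],
    [0, 0, -60, 0, 0, 0, 85],
    [0, 0, -50, 0, 0, 0, 85],
    [0, 0, -25, 0, 0, 0, 85],
    [0, 0, -14, 0, 0, 0, 85],
    [0, 0, 0, 0, 0, 0, 85],
    [0, 0, 0, 0, 0, 0, 50]
  ]
}}

```text
clock: 13.85
position: [0.5637, 0.2827, 0.0357]
tool_rot: [0.4, 1.569, 0.482]
force: [-0.1, -0.2, 0.1]
grip_width: 0.0689
```

Emit:
{"op": "play_rows", "data": {
  "deltas": [
    [0, 0, 0, 0, 0, 0, 45],
    [0, 0, 0, 0, 0, 0, 45],
    [0, 0, 0, 0, 0, 0, 45],
    [0, 0, 0, 0, 0, 0, 45]
  ],
  "grip_force": 40
}}

```text
clock: 14.35
position: [0.5637, 0.2824, 0.0359]
tool_rot: [0.061, 1.569, 0.143]
force: [-1.7, -3.2, 11.0]
grip_width: 0.0589
```

Emit:
{"op": "play_rows", "data": {
  "deltas": [
    [0, 0, 30, 0, 0, 0, 45],
    [0, 0, 60, 0, 0, 0, 45],
    [-5, -16, 60, 0, 0, 0, 45],
    [-12, -50, 0, 0, 0, 0, 45],
    [-12, -50, 0, 0, 0, 0, 45],
    [-12, -50, 0, 0, 0, 0, 45],
    [-12, -50, 0, 0, 0, 0, 45],
    [-12, -50, 0, 0, 0, 0, 45]
  ]
}}

```text
clock: 15.35
position: [0.4975, 0.0146, 0.1848]
tool_rot: [-0.794, 1.57, -0.712]
force: [1.1, -0.2, -1.1]
grip_width: 0.0589
```

Emit:
{"op": "play_rows", "data": {
  "deltas": [
    [-12, -50, 0, 0, 0, 0, 45],
    [-12, -50, 0, 0, 0, 0, 45],
    [-12, -50, 0, 0, 0, 0, 45],
    [-12, -50, 0, 0, 0, 0, 45],
    [-12, -50, 0, 0, 0, 0, 45],
    [-12, -35, 0, 0, 0, 0, 45],
    [-12, -15, 0, 0, 0, 0, 45],
    [0, 0, 0, 0, 0, 0, 45]
  ]
}}

```text
clock: 16.35
position: [0.4132, -0.285, 0.1846]
tool_rot: [-1.847, 1.57, -1.767]
force: [-0.4, -0.8, -2.2]
grip_width: 0.059
```

```bash
python3 - <<'E'
from h import *
st(); a=grab('scene'); b=grab('side'); cv2.imwrite('pics/j1.png',np.hstack([cv2.resize(a[90:310,80:290],(400,420)),cv2.resize(b[120:290,270:440],(400,420))])[:,:,::-1])
E
```

```text
t 16.35 pos [ 0.4132 -0.285   0.1846] q [ 1.32  0.65 -1.18  1.93  0.7   1.05  1.48] jaw ang 94.6 xaxis [-0.    -0.001 -1.   ] w 0.0590 F [-0.4 -0.8 -2.2]
```

View pics/j1.png

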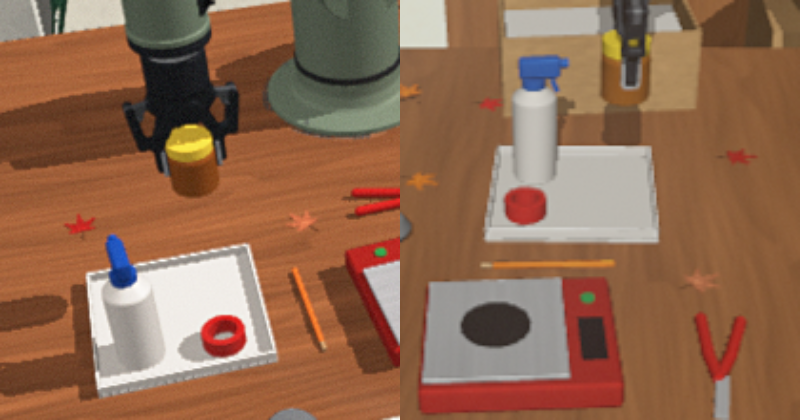

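Jar is held upright over the tray. I'll correct x by +16 and lower it.

Emit:
{"op": "play_rows", "data": {
  "deltas": [
    [8, 0, -30, 0, 0, 0, 45],
    [8, 0, -50, 0, 0, 0, 45],
    [0, 0, -45, 0, 0, 0, 45],
    [0, 0, -22, 0, 0, 0, 45],
    [0, 0, -8, 0, 0, 0, 45],
    [0, 0, -3, 0, 0, 0, 45],
    [0, 0, -2, 0, 0, 0, 45],
    [0, 0, 0, 0, 0, 0, 45]
  ]
}}

```text
clock: 17.45
position: [0.4302, -0.2841, 0.0247]
tool_rot: [-0.882, 1.57, -0.8]
force: [0.4, 0.6, -1.8]
grip_width: 0.0588
```

```bash
python3 -c "from h import *;st()"
```

```text
t 17.45 pos [ 0.4302 -0.2841  0.0247] q [ 1.13  0.88 -0.94  1.99  1.    0.83  1.25] jaw ang 94.7 xaxis [ 0.001 -0.001 -1.   ] w 0.0588 F [ 0.4  0.6 -1.8]
```

Emit:
{"op": "play_rows", "data": {
  "deltas": [
    [0, 0, -1, 0, 0, 0, 45],
    [0, 0, -1, 0, 0, 0, 45],
    [0, 0, 0, 0, 0, 0, 60],
    [0, 0, 0, 0, 0, 0, 85],
    [0, 0, 0, 0, 0, 0, 85],
    [0, 0, 0, 0, 0, 0, 85],
    [0, 0, 20, 0, 0, 0, 85],
    [0, 0, 50, 0, 0, 0, 85]
  ]
}}

```text
clock: 18.45
position: [0.4292, -0.2831, 0.0918]
tool_rot: [2.293, 1.568, 2.375]
force: [0.4, -0.5, 1.0]
grip_width: 0.0853
```

Emit:
{"op": "play_rows", "data": {
  "deltas": [
    [0, 0, 60, 0, 0, 0, 85],
    [2, 40, 50, 0, 0, 0, 85],
    [2, 60, 0, 0, 0, 0, 85],
    [2, 60, 0, 0, 0, 0, 85],
    [2, 60, 0, 0, 0, 0, 85],
    [2, 60, 0, 0, 0, 0, 85],
    [2, 60, 0, 0, 0, 0, 85],
    [2, 60, 0, 0, 0, 0, 85]
  ]
}}

```text
clock: 19.45
position: [0.4438, 0.117, 0.2011]
tool_rot: [-0.697, 1.57, -0.615]
force: [1.5, -0.2, -0.5]
grip_width: 0.0852
```

Emit:
{"op": "play_rows", "data": {
  "deltas": [
    [2, 60, 0, 0, 0, 0, 85],
    [2, 60, 0, 0, 0, 0, 85],
    [2, 60, 0, 0, 0, 0, 85],
    [1, 50, 0, 0, 0, 0, 85],
    [0, 30, 0, 0, 0, 0, 85],
    [0, 9, 0, 0, 0, 0, 85],
    [0, 0, 0, 0, 0, 0, 85],
    [0, 0, 0, 0, 0, 0, 85]
  ]
}}

```text
clock: 20.45
position: [0.4514, 0.383, 0.2009]
tool_rot: [-1.373, 1.57, -1.292]
force: [0.0, 0.1, -0.5]
grip_width: 0.0848
```

```bash
python3 - <<'E'
from h import *
st(); a=grab('scene'); b=grab('side'); cv2.imwrite('pics/j2.png',np.hstack([cv2.resize(a[90:310,80:290],(400,420)),cv2.resize(b[170:420,260:430],(286,420))])[:,:,::-1])
E
```

```text
t 20.45 pos [0.4514 0.383  0.2009] q [-0.13  0.71 -1.06  1.69  0.67  1.15  0.28] jaw ang 94.6 xaxis [ 0.    -0.001 -1.   ] w 0.0848 F [ 0.   0.1 -0.5]
```

View pics/j2.png

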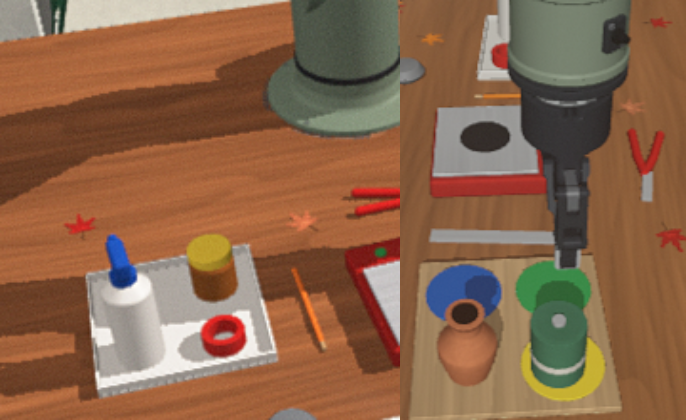

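Jar stands in the tray. Now the tin.

Emit:
{"op": "play_rows", "data": {
  "deltas": [
    [0, 3, -40, 0, 0, 0, 85],
    [0, 0, -50, 0, 0, 0, 85],
    [0, 0, -45, 0, 0, 0, 85],
    [0, 0, -20, 0, 0, 0, 85],
    [0, 0, -10, 0, 0, 0, 85],
    [0, 0, 0, 0, 0, 0, 85],
    [0, 0, 0, 0, 0, 0, 50],
    [0, 0, 0, 0, 0, 0, 45]
  ]
}}

```text
clock: 21.55
position: [0.4515, 0.3875, 0.0373]
tool_rot: [0.314, 1.569, 0.395]
force: [-0.6, -2.0, 7.5]
grip_width: 0.0589
```

Emit:
{"op": "play_rows", "data": {
  "deltas": [
    [0, 0, 0, 0, 0, 0, 45],
    [0, 0, 0, 0, 0, 0, 45],
    [0, 0, 0, 0, 0, 0, 45],
    [0, 0, 20, 0, 0, 0, 45],
    [0, 0, 60, 0, 0, 0, 45],
    [0, -16, 60, 0, 0, 0, 45],
    [-2, -45, 10, 0, 0, 0, 45],
    [-2, -52, 0, 0, 0, 0, 45]
  ]
}}

```text
clock: 22.55
position: [0.4469, 0.2738, 0.1883]
tool_rot: [0.237, 1.568, 0.32]
force: [0.6, -0.1, -0.6]
grip_width: 0.0591
```

Emit:
{"op": "play_rows", "data": {
  "deltas": [
    [-2, -52, 0, 0, 0, 0, 45],
    [-2, -52, 0, 0, 0, 0, 45],
    [-2, -52, 0, 0, 0, 0, 45],
    [-2, -52, 0, 0, 0, 0, 45],
    [-2, -52, 0, 0, 0, 0, 45],
    [-2, -52, 0, 0, 0, 0, 45],
    [-2, -52, 0, 0, 0, 0, 45],
    [-2, -52, 0, 0, 0, 0, 45]
  ]
}}

```text
clock: 23.55
position: [0.4307, -0.1435, 0.1873]
tool_rot: [-1.03, 1.569, -0.947]
force: [1.5, -0.2, -2.2]
grip_width: 0.0593
```

Emit:
{"op": "play_rows", "data": {
  "deltas": [
    [-2, -52, 0, 0, 0, 0, 45],
    [-2, -52, 0, 0, 0, 0, 45],
    [-2, -52, 0, 0, 0, 0, 45],
    [0, -50, 0, 0, 0, 0, 45],
    [0, -28, 0, 0, 0, 0, 45],
    [0, -10, 0, 0, 0, 0, 45],
    [0, 0, 0, 0, 0, 0, 45],
    [0, 0, 0, 0, 0, 0, 45]
  ]
}}

```text
clock: 24.55
position: [0.4252, -0.3846, 0.1865]
tool_rot: [-0.956, 1.571, -0.872]
force: [-0.7, 0.6, -2.3]
grip_width: 0.0591
```

Emit:
{"op": "play_rows", "data": {
  "deltas": [
    [0, -6, -40, 0, 0, 0, 45],
    [0, 0, -50, 0, 0, 0, 45],
    [0, 0, -40, 0, 0, 0, 45],
    [0, 0, -20, 0, 0, 0, 45],
    [0, 0, -7, 0, 0, 0, 45],
    [0, 0, -3, 0, 0, 0, 45],
    [0, 0, -1, 0, 0, 0, 45],
    [0, 0, -1, 0, 0, 0, 45]
  ]
}}

```text
clock: 25.55
position: [0.4252, -0.3921, 0.0247]
tool_rot: [-0.991, 1.57, -0.91]
force: [0.4, 0.2, -1.3]
grip_width: 0.059
```

Emit:
{"op": "play_rows", "data": {
  "deltas": [
    [0, 0, -1, 0, 0, 0, 45],
    [0, 0, 0, 0, 0, 0, 45]
  ]
}}

```text
clock: 25.8
position: [0.4251, -0.3921, 0.0243]
tool_rot: [-1.45, 1.569, -1.368]
force: [-6.5, 1.8, 18.5]
grip_width: 0.0592
```

Emit:
{"op": "play_rows", "data": {
  "deltas": [
    [0, 0, 1, 0, 0, 0, 60],
    [0, 0, 0, 0, 0, 0, 85],
    [0, 0, 0, 0, 0, 0, 85],
    [0, 0, 0, 0, 0, 0, 85],
    [0, 0, 20, 0, 0, 0, 85],
    [0, 0, 50, 0, 0, 0, 85],
    [0, 0, 60, 0, 0, 0, 85],
    [0, 40, 50, 0, 0, 0, 85]
  ]
}}

```text
clock: 26.8
position: [0.425, -0.3536, 0.2059]
tool_rot: [-0.621, 1.569, -0.542]
force: [1.0, 0.9, -0.1]
grip_width: 0.0848
```

Emit:
{"op": "play_rows", "data": {
  "deltas": [
    [8, 60, 10, 0, 0, 0, 85],
    [9, 60, 0, 0, 0, 0, 85],
    [9, 60, 0, 0, 0, 0, 85],
    [9, 60, 0, 0, 0, 0, 85],
    [9, 60, 0, 0, 0, 0, 85],
    [9, 60, 0, 0, 0, 0, 85],
    [9, 60, 0, 0, 0, 0, 85],
    [9, 60, 0, 0, 0, 0, 85]
  ]
}}

```text
clock: 27.8
position: [0.4959, 0.1294, 0.214]
tool_rot: [-0.39, 1.57, -0.308]
force: [1.2, -0.4, 1.1]
grip_width: 0.0849
```

Emit:
{"op": "play_rows", "data": {
  "deltas": [
    [9, 60, 0, 0, 0, 0, 60],
    [9, 60, 0, 0, 0, 0, 60],
    [9, 60, 0, 0, 0, 0, 60],
    [9, 50, 0, 0, 0, 0, 60],
    [9, 25, 0, 0, 0, 0, 60],
    [5, 9, 0, 0, 0, 0, 60],
    [0, 0, 0, 0, 0, 0, 60],
    [0, 0, 0, 0, 0, 0, 60]
  ]
}}

```text
clock: 28.8
position: [0.5462, 0.39, 0.2132]
tool_rot: [-1.059, 1.57, -0.978]
force: [0.5, -0.2, -0.0]
grip_width: 0.0604
```

```bash
python3 - <<'E'
from h import *
st(); a=grab('scene'); b=grab('side'); cv2.imwrite('pics/v1.png',np.hstack([cv2.resize(a[190:310,110:240],(400,369)),cv2.resize(b[170:420,260:430],(286,420))[:369]])[:,:,::-1])
E
```

```text
t 28.80 pos [0.5462 0.39   0.2132] q [-0.14  0.8  -1.01  1.45  0.69  1.27  0.44] jaw ang 94.6 xaxis [ 0. -0. -1.] w 0.0604 F [ 0.5 -0.2 -0. ]
```

View pics/v1.png

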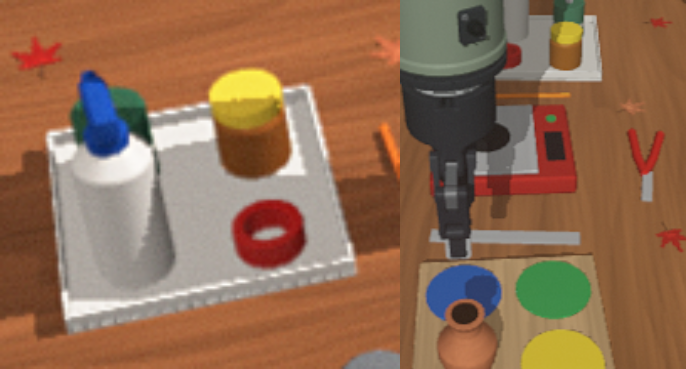

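All three stand in the tray with the tape untouched, and the vase is in place. Gripping the vase at its neck.

Emit:
{"op": "play_rows", "data": {
  "deltas": [
    [1, 2, -40, 0, 0, 0, 60],
    [0, 0, -45, 0, 0, 0, 60],
    [0, 0, -35, 0, 0, 0, 60],
    [0, 0, -17, 0, 0, 0, 60],
    [0, 0, -10, 0, 0, 0, 60],
    [0, 0, 0, 0, 0, 0, 60],
    [0, 0, 0, 0, 0, 0, 50],
    [0, 0, 0, 0, 0, 0, 45]
  ]
}}

```text
clock: 29.9
position: [0.5476, 0.3932, 0.0676]
tool_rot: [-0.127, 1.569, -0.046]
force: [-1.1, -6.2, 12.4]
grip_width: 0.0456
```

```bash
python3 - <<'E'
from h import *
st(); a=grab('scene'); b=grab('side'); cv2.imwrite('pics/v2.png',np.hstack([cv2.resize(a[130:250,400:500],(400,480),interpolation=2),cv2.resize(b[260:420,250:383],(400,480),interpolation=2)])[:,:,::-1])
E
```

```text
t 29.90 pos [0.5476 0.3932 0.0676] q [-0.18  0.96 -0.91  1.54  0.84  1.06  0.34] jaw ang 94.7 xaxis [ 0.002 -0.    -1.   ] w 0.0456 F [-1.1 -6.2 12.4]
```

View pics/v2.png

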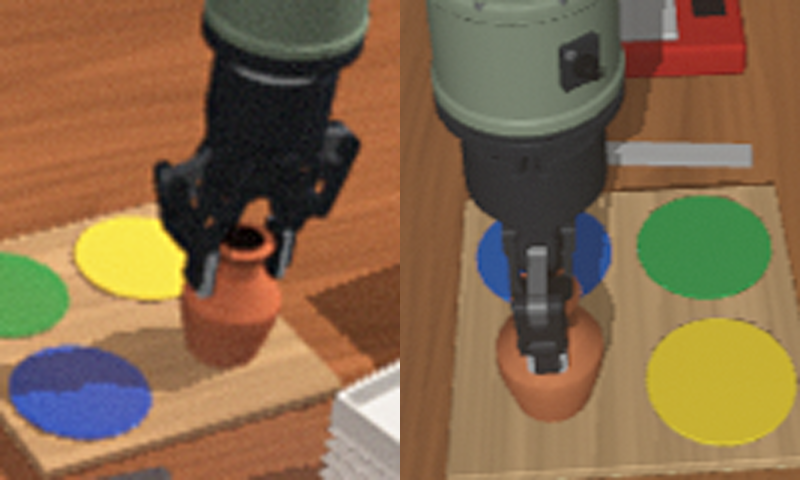

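The tips already touch the shoulder (side view, tip at about (545,365)), so this grip is too low. Reopening, raising 12 mm and gripping around the lip and neck.

Emit:
{"op": "play_rows", "data": {
  "deltas": [
    [0, 0, 0, 0, 0, 0, 62],
    [0, 0, 6, 0, 0, 0, 62],
    [0, 0, 6, 0, 0, 0, 62],
    [0, -1, 0, 0, 0, 0, 62],
    [0, 0, 0, 0, 0, 0, 45],
    [0, 0, 0, 0, 0, 0, 32],
    [0, 0, 0, 0, 0, 0, 25],
    [0, 0, 0, 0, 0, 0, 25]
  ],
  "grip_force": 40
}}

```text
clock: 31.0
position: [0.547, 0.3923, 0.0779]
tool_rot: [0.209, 1.571, 0.291]
force: [0.2, -0.4, 5.3]
grip_width: 0.0374
```

Emit:
{"op": "play_rows", "data": {
  "deltas": [
    [0, 0, 0, 0, 0, 0, 25],
    [0, 0, 0, 0, 0, 0, 25],
    [0, 0, 3, 0, 0, 0, 25],
    [0, 0, 5, 0, 0, 0, 25],
    [0, 0, 10, 0, 0, 0, 25],
    [0, 0, 0, 0, 0, 0, 25]
  ]
}}

```text
clock: 31.75
position: [0.5473, 0.3926, 0.0968]
tool_rot: [0.571, 1.57, 0.653]
force: [-0.7, 0.1, -2.2]
grip_width: 0.0377
```

```bash
python3 - <<'E'
from h import *
st(); a=grab('scene'); b=grab('side'); cv2.imwrite('pics/v3.png',np.hstack([cv2.resize(a[130:250,400:500],(400,480),interpolation=2),cv2.resize(b[260:420,250:383],(400,480),interpolation=2)])[:,:,::-1])
E
```

```text
t 31.75 pos [0.5473 0.3926 0.0968] q [-0.17  0.93 -0.93  1.53  0.81  1.1   0.36] jaw ang 94.7 xaxis [ 0.001  0.001 -1.   ] w 0.0377 F [-0.7  0.1 -2.2]
```

View pics/v3.png

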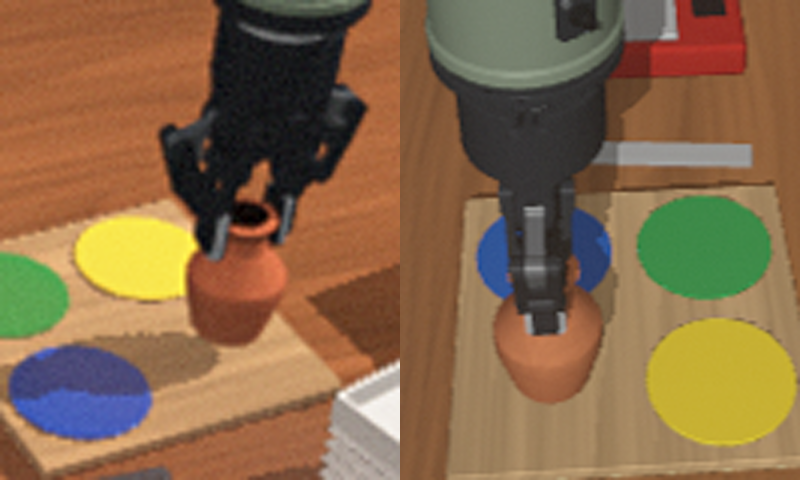

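Vase lifted clear and upright. Carrying it slowly to the scale pad at about (0.557, -0.002).

Emit:
{"op": "play_rows", "data": {
  "deltas": [
    [0, 0, 25, 0, 0, 0, 25],
    [0, 0, 40, 0, 0, 0, 25],
    [1, -15, 10, 0, 0, 0, 25],
    [1, -35, 0, 0, 0, 0, 25],
    [1, -40, 0, 0, 0, 0, 25],
    [1, -40, 0, 0, 0, 0, 25],
    [1, -40, 0, 0, 0, 0, 25],
    [1, -40, 0, 0, 0, 0, 25]
  ]
}}

```text
clock: 32.85
position: [0.5528, 0.1803, 0.1713]
tool_rot: [-1.23, 1.57, -1.148]
force: [0.8, -0.8, -2.0]
grip_width: 0.0374
```

Emit:
{"op": "play_rows", "data": {
  "deltas": [
    [1, -40, 0, 0, 0, 0, 25],
    [1, -40, 0, 0, 0, 0, 25],
    [1, -40, 0, 0, 0, 0, 25],
    [1, -35, 0, 0, 0, 0, 25],
    [0, -20, 0, 0, 0, 0, 25],
    [0, -9, 0, 0, 0, 0, 25],
    [0, 0, 0, 0, 0, 0, 25],
    [0, 0, 0, 0, 0, 0, 25]
  ]
}}

```text
clock: 33.85
position: [0.5569, -0.0004, 0.1709]
tool_rot: [1.155, 1.57, 1.238]
force: [0.1, 0.1, -1.4]
grip_width: 0.0378
```

```bash
python3 - <<'E'
from h import *
st(); a=grab('scene'); b=grab('side'); grab('wrist','w4.png'); cv2.imwrite('pics/v4.png',np.hstack([cv2.resize(a[130:280,250:370],(400,500),interpolation=2),cv2.resize(b[130:290,250:378],(400,500),interpolation=2)])[:,:,::-1])
E
```

```text
t 33.85 pos [ 5.569e-01 -4.000e-04  1.709e-01] q [ 0.61  0.71 -1.07  1.8   0.71  1.07  0.93] jaw ang 94.8 xaxis [ 0.  0. -1.] w 0.0378 F [ 0.1  0.1 -1.4]
```

View pics/v4.png

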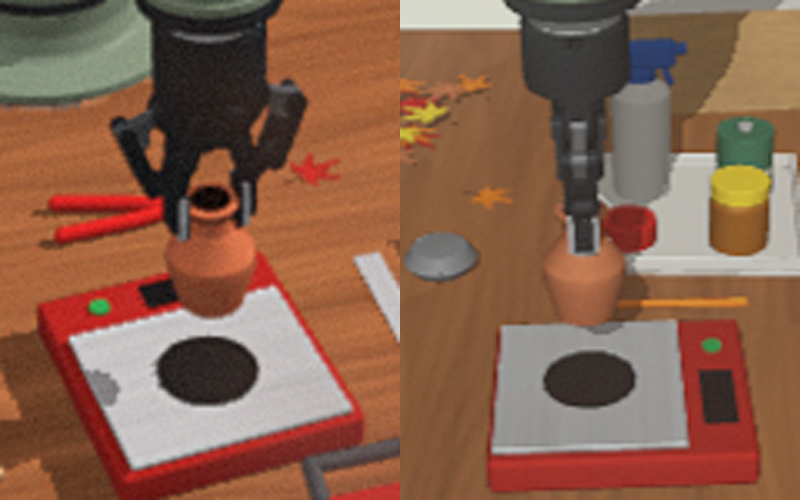

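Vase is upright above the pad. Lowering it slowly.

Emit:
{"op": "play_rows", "data": {
  "deltas": [
    [0, -1, -15, 0, 0, 0, 25],
    [0, 0, -20, 0, 0, 0, 25],
    [0, 0, -15, 0, 0, 0, 25],
    [0, 0, -8, 0, 0, 0, 25],
    [0, 0, -4, 0, 0, 0, 25],
    [0, 0, -2, 0, 0, 0, 25],
    [0, 0, 0, 0, 0, 0, 25]
  ]
}}

```text
clock: 34.88
position: [0.5571, -0.0027, 0.107]
tool_rot: [-0.247, 1.57, -0.165]
force: [0.2, 0.5, -2.6]
grip_width: 0.0376
```

Emit:
{"op": "play_rows", "data": {
  "deltas": [
    [0, 0, -1, 0, 0, 0, 25],
    [0, 0, -1, 0, 0, 0, 25],
    [0, 0, 0, 0, 0, 0, 25]
  ]
}}

```text
clock: 35.25
position: [0.5569, -0.0028, 0.1048]
tool_rot: [-1.422, 1.571, -1.341]
force: [0.3, -0.1, -2.2]
grip_width: 0.0378
```

Still carrying the full weight, so I'm going down in half-millimetre steps.

Emit:
{"op": "play_rows", "data": {
  "deltas": [
    [0, 0, -0.7, 0, 0, 0, 25],
    [0, 0, -0.7, 0, 0, 0, 25],
    [0, 0, 0, 0, 0, 0, 25]
  ]
}}

```text
clock: 35.62
position: [0.5574, -0.0025, 0.1039]
tool_rot: [0.053, 1.57, 0.135]
force: [-0.7, 0.6, 6.8]
grip_width: 0.0376
```

```bash
python3 -c "from h import *;st()"
```

```text
t 35.62 pos [ 0.5574 -0.0025  0.1039] q [ 0.56  0.79 -0.99  1.85  0.81  0.96  0.86] jaw ang 94.7 xaxis [ 0.001  0.    -1.   ] w 0.0376 F [-0.7  0.6  6.8]
```

Emit:
{"op": "play_rows", "data": {
  "deltas": [
    [0, 0, 0, 0, 0, 0, 42],
    [0, 0, 0, 0, 0, 0, 48],
    [0, 0, 0, 0, 0, 0, 60],
    [0, 0, 0, 0, 0, 0, 65],
    [0, 0, 0, 0, 0, 0, 65],
    [0, 0, 20, 0, 0, 0, 65],
    [0, 0, 50, 0, 0, 0, 65],
    [0, 0, 60, 0, 0, 0, 60]
  ]
}}

```text
clock: 36.62
position: [0.5564, -0.0024, 0.2357]
tool_rot: [2.431, 1.57, 2.514]
force: [1.5, -0.9, 1.0]
grip_width: 0.0598
```

Emit:
{"op": "play_rows", "data": {
  "deltas": [
    [0, -30, 50, 0, 0, 2, 60],
    [-3, -55, 10, 0, 0, 2, 60],
    [-3, -60, 0, 0, 0, 0, 60],
    [-3, -60, 0, 0, 0, 0, 60],
    [-3, -60, 0, 0, 0, 0, 60],
    [-3, -50, 0, 0, 0, 0, 60],
    [-3, -30, 0, 0, 0, 0, 60],
    [0, 0, 0, 0, 0, 0, 60]
  ]
}}

```text
clock: 37.62
position: [0.5382, -0.3498, 0.2942]
tool_rot: [0.644, 1.57, 0.793]
force: [0.7, 0.7, -0.2]
grip_width: 0.06
```

```bash
python3 - <<'E'
from h import *; import json
st(); i=vision.camera_info('wrist'); w=grab('wrist'); a=grab('scene'); b=grab('side'); grab('scene','s5.png'); cv2.imwrite('pics/w5.png',w[:,:,::-1])
json.dump({k:np.array(v).tolist() for k,v in i.items()},open('w5.json','w'))
cv2.imwrite('pics/v5.png',np.hstack([cv2.resize(w,(440,330)),cv2.resize(a[190:280,250:370],(360,270),interpolation=2)[:270] if 0 else cv2.resize(a[180:290,250:370],(360,330),interpolation=2)])[:,:,::-1])
E
```

```text
t 37.62 pos [ 0.5382 -0.3498  0.2942] q [ 1.14  0.72 -1.13  1.44  0.65  1.39  1.71] jaw ang 98.5 xaxis [ 0.  0. -1.] w 0.0600 F [ 0.7  0.7 -0.2]
```

The picture limit is reached, so I'm continuing with numerical checks.

```bash
cat >> h.py <<'E'
C={'terra':((3,90,60),(14,230,255)),'blue':((105,120,50),(125,255,255)),'yellow':((20,100,90),(34,255,255)),'green':((45,60,20),(90,255,255)),'red':((0,170,70),(3,255,255)),'dark':((0,0,0),(180,255,60))}
def blob(im,col,box):
    h=cv2.cvtColor(im,cv2.COLOR_RGB2HSV); x0,y0,x1,y1=box; m=cv2.inRange(h[y0:y1,x0:x1],*C[col]); cs=cv2.findContours(m,0,1)[0]
    if not cs: return None
    c=max(cs,key=cv2.contourArea); x,y,w,hh=cv2.boundingRect(c); M=cv2.moments(c)
    return dict(area=cv2.contourArea(c),bb=(x+x0,y+y0,w,hh),c=(M['m10']/max(M['m00'],1)+x0,M['m01']/max(M['m00'],1)+y0),pts=c.reshape(-1,2)+[x0,y0])
def px(n,P):
    i=vision.camera_info(n); return cv2.projectPoints(np.array([P],float),np.array(i['rvec'],float),np.array(i['tvec'],float),np.array(i['mtx'],float),None)[0].ravel()
E
python3 - <<'E'
from h import *
a=cv2.imread('pics/s5.png')[:,:,::-1].copy(); b=grab('side')
for n,im in(('scene',a),('side',b)):
    u,v=px(n,(.557,-.002,.13)).astype(int); u2,v2=px(n,(.557,-.002,.04)).astype(int)
    t=blob(im,'terra',(u-25,v-12,u+25,v2+15)); d=blob(im,'dark',(u-10,v-8,u+10,v+8))
    print(n,'pred mouth',(u,v),'base',(u2,v2),t and (t['area'],t['bb'],np.round(t['c'])), d and (d['area'],np.round(d['c'],1),onz(n,d['c'],.128)))
    t=blob(im,'red',tuple(np.r_[px(n,(.541,-.285,.02)).astype(int)-18,px(n,(.541,-.285,.02)).astype(int)+18])); print('tape',t and (t['bb'],onz(n,t['c'],.02)))
import json
i=json.load(open('w5.json')); w=cv2.imread('pics/w5.png')[:,:,::-1].copy()
t=blob(w,'blue',(150,150,500,460)); print(t['area'],t['bb'],np.round(t['c'],1)); r=cv2.minAreaRect(t['pts'].astype(np.float32)); print(r)
for p in cv2.boxPoints(r): print(onz('wrist',p,.168,i)[:2].round(4))
E
```

```text
scene pred mouth (np.int64(310), np.int64(212)) base (np.int64(310), np.int64(240)) (1201.0, (np.int64(285), np.int64(200), 50, 47), array([310., 219.])) (40.0, array([312.4, 211.8]), array([0.55480638, 0.00271858, 0.128     ]))
tape ((np.int64(186), np.int64(255), 23, 22), array([ 0.54421091, -0.28400756,  0.02      ]))
side pred mouth (np.int64(308), np.int64(220)) base (np.int64(310), np.int64(251)) (1412.0, (np.int64(283), np.int64(208), 50, 49), array([306., 230.])) (28.0, array([308.6, 220.9]), array([ 0.55791339, -0.00512245,  0.128     ]))
tape ((np.int64(315), np.int64(197), 17, 14), array([ 0.53897261, -0.27985895,  0.02      ]))
2130.0 (249, 156, 38, 85) [265.9 202. ]
((267.5, 198.0), (84.0, 37.0), 90.0)
[ 0.4858 -0.4059]
[ 0.4823 -0.3791]
[ 0.5451 -0.3708]
[ 0.5493 -0.399 ]
```

Vase mouth measures on the pad centre, the tape is unmoved and the bottle is where I left it. Re-gripping the bottle.

Emit:
{"op": "play_rows", "data": {
  "deltas": [
    [-3, -25, 0, 0, 0, 0, 60],
    [-2, -14, 0, 0, 0, 0, 60],
    [0, -1, -40, 0, 0, 0, 60],
    [0, 0, -50, 0, 0, 0, 60],
    [0, 0, -40, 0, 0, 0, 60],
    [0, 0, -20, 0, 0, 0, 60],
    [0, 0, -9, 0, 0, 0, 60],
    [0, 0, 0, 0, 0, 0, 60]
  ]
}}

```text
clock: 38.88
position: [0.5343, -0.3877, 0.1351]
tool_rot: [-0.54, 1.57, -0.389]
force: [-0.4, -0.1, 0.3]
grip_width: 0.06
```

Emit:
{"op": "play_rows", "data": {
  "deltas": [
    [0, 0, 0, 0, 0, 0, 40],
    [0, 0, 0, 0, 0, 0, 20],
    [0, 0, 0, 0, 0, 0, 10],
    [0, 0, 0, 0, 0, 0, 10],
    [0, 0, 0, 0, 0, 0, 10],
    [0, 0, 0, 0, 0, 0, 10]
  ],
  "grip_force": 50
}}

```text
clock: 39.62
position: [0.5346, -0.3881, 0.1358]
tool_rot: [-0.795, 1.569, -0.643]
force: [-0.1, -0.4, 7.4]
grip_width: 0.0292
```

Emit:
{"op": "play_rows", "data": {
  "deltas": [
    [0, 0, 20, 0, 0, 0, 10],
    [0, 0, 55, 0, 0, 0, 10],
    [0, 0, 55, 0, 0, 0, 10],
    [0, 15, 55, 0, 0, 0, 10],
    [0, 40, 5, 0, 0, 0, 10],
    [-5, 50, 0, 0, 0, 0, 10],
    [-10, 50, 0, 0, 0, 0, 10],
    [-10, 50, 0, 0, 0, 0, 10]
  ]
}}

```text
clock: 40.62
position: [0.5084, -0.1807, 0.3257]
tool_rot: [-1.062, 1.57, -0.91]
force: [1.1, 0.8, -2.0]
grip_width: 0.0289
```

Emit:
{"op": "play_rows", "data": {
  "deltas": [
    [-10, 50, 0, 0, 0, 0, 10],
    [0, 50, 0, 0, 0, 0, 10],
    [0, 50, 0, 0, 0, 0, 10],
    [0, 50, 0, 0, 0, 0, 10],
    [10, 50, 0, 0, 0, 0, 10],
    [15, 50, 0, 0, 0, 0, 10],
    [15, 50, 0, 0, 0, 0, 10],
    [10, 50, 0, 0, 0, 0, 10]
  ]
}}

```text
clock: 41.62
position: [0.5491, 0.2191, 0.3256]
tool_rot: [-0.092, 1.57, 0.06]
force: [0.8, -1.3, -0.8]
grip_width: 0.0287
```

Emit:
{"op": "play_rows", "data": {
  "deltas": [
    [10, 35, 0, 0, 0, 0, 10],
    [4, 20, 0, 0, 0, 0, 10],
    [0, 10, 0, 0, 0, 0, 10],
    [0, 0, 0, 0, 0, 0, 10],
    [0, 0, 0, 0, 0, 0, 10]
  ]
}}

```text
clock: 42.25
position: [0.5631, 0.2812, 0.3247]
tool_rot: [-1.045, 1.57, -0.894]
force: [0.1, -0.7, -2.3]
grip_width: 0.0288
```

```bash
python3 -c "from h import *;st()"
```

```text
t 42.25 pos [0.5631 0.2812 0.3247] q [ 0.1   0.66 -1.11  1.43  0.59  1.41  0.7 ] jaw ang 98.6 xaxis [ 0.    -0.001 -1.   ] w 0.0288 F [ 0.1 -0.7 -2.3]
```

Emit:
{"op": "play_rows", "data": {
  "deltas": [
    [0, 2.5, -40, 0, 0, 0, 10],
    [0, 0, -50, 0, 0, 0, 10],
    [0, 0, -45, 0, 0, 0, 10],
    [0, 0, -25, 0, 0, 0, 10],
    [0, 0, -10, 0, 0, 0, 10],
    [0, 0, -3, 0, 0, 0, 10],
    [0, 0, 0, 0, 0, 0, 10],
    [0, 0, 0, 0, 0, 0, 10]
  ]
}}

```text
clock: 43.25
position: [0.5633, 0.2849, 0.1523]
tool_rot: [0.231, 1.57, 0.382]
force: [-0.3, 0.0, -0.7]
grip_width: 0.0291
```

```bash
python3 - <<'E'
from h import *
st()
# bottle body axis check: white body just above coaster, extent at few rows vs blue coaster extent
for n in('scene','side'):
    im=grab(n); cv2.imwrite(f'pics/b_{n}.png',im[:,:,::-1]); h=cv2.cvtColor(im,cv2.COLOR_RGB2HSV)
    for z in(.05,.08,.11):
        u,v=px(n,(.5624,.2838,z)); m=cv2.inRange(h,(0,0,80),(180,60,255))[int(round(v)),int(u)-25:int(u)+26]; k=np.where(m)[0]; print(n,z,'pred u %.1f'%u,'white',k.min()+int(u)-25,k.max()+int(u)-25,len(k))
    u,v=px(n,(.5624,.2838,.017)).astype(int); t=blob(im,'blue',(u-30,v-25,u+30,v+25)); print('blue bb',t['bb'],'pred c',(u,v))
E
```

```text
t 43.25 pos [0.5633 0.2849 0.1523] q [ 0.05  0.82 -1.    1.62  0.75  1.13  0.58] jaw ang 98.7 xaxis [ 0.001  0.    -1.   ] w 0.0291 F [-0.3  0.  -0.7]
scene 0.05 pred u 419.2 white 409 431 23
scene 0.08 pred u 420.5 white 410 433 24
scene 0.11 pred u 421.9 white 411 434 24
blue bb (np.int64(403), np.int64(220), 34, 19) pred c (np.int64(417), np.int64(227))
side 0.05 pred u 297.0 white 283 314 32
side 0.08 pred u 296.2 white 282 312 31
side 0.11 pred u 295.3 white 278 320 43
blue bb (np.int64(276), np.int64(333), 44, 29) pred c (np.int64(297), np.int64(343))
```

Emit:
{"op": "play_rows", "data": {
  "deltas": [
    [3, 2, 0, 0, 0, 0, 10],
    [0, 0, -1.5, 0, 0, 0, 10],
    [0, 0, -1, 0, 0, 0, 10],
    [0, 0, 0, 0, 0, 0, 10]
  ]
}}

```text
clock: 43.85
position: [0.566, 0.2868, 0.1489]
tool_rot: [0.379, 1.571, 0.531]
force: [-0.3, 0.2, 0.0]
grip_width: 0.0288
```

Emit:
{"op": "play_rows", "data": {
  "deltas": [
    [0, 0, -1, 0, 0, 0, 10],
    [0, 0, 0, 0, 0, 0, 10]
  ]
}}

```text
clock: 44.1
position: [0.5664, 0.287, 0.1488]
tool_rot: [0.134, 1.569, 0.285]
force: [-0.0, -2.6, 11.6]
grip_width: 0.0286
```

Emit:
{"op": "play_rows", "data": {
  "deltas": [
    [0, 0, 0, 0, 0, 0, 35],
    [0, 0, 0, 0, 0, 0, 60],
    [0, 0, 0, 0, 0, 0, 60],
    [0, 0, 0, 0, 0, 0, 60],
    [0, 0, 40, 0, 0, 0, 60],
    [0, 0, 60, 0, 0, 0, 70],
    [0, 0, 50, 0, 0, -2, 85],
    [0, 0, 0, 0, 0, -2, 85]
  ]
}}

```text
clock: 45.1
position: [0.5666, 0.2879, 0.3016]
tool_rot: [0.436, 1.566, 0.516]
force: [-0.2, -0.5, -1.0]
grip_width: 0.085
```

```bash
python3 - <<'E'
from h import *
st()
for n in('scene','side'):
    im=grab(n); h=cv2.cvtColor(im,cv2.COLOR_RGB2HSV)
    for z in(.05,.08,.11):
        u,v=px(n,(.5624,.2838,z)); m=cv2.inRange(h,(0,0,80),(180,60,255))[int(round(v)),int(u)-25:int(u)+26]; k=np.where(m)[0]; print(n,z,'pred u %.1f'%u,'white',k.min()+int(u)-25,k.max()+int(u)-25,len(k))
    for nm,col,c in(('blue','blue',(.5624,.2838)),('yellow','yellow',(.4456,.3822)),('green','green',(.4548,.2746))):
        p=px(n,(*c,.017)); u,v=p.astype(int); t=blob(im,col,(u-32,v-22,u+32,v+22)); print(nm,'bb',t['bb'],'c',np.round(t['c'],1),'pred c',p.round(1),onz(n,t['c'],.017)[:2].round(4))
i=vision.camera_info('wrist'); w=grab('wrist','w6.png')
# clean views of coasters in the wrist
for col in('yellow','green','blue'):
    t=blob(w,col,(150,0,560,290)); r=cv2.fitEllipse(cv2.convexHull(t['pts'].astype(np.int32))); print(col,t['area'],t['bb'],onz('wrist',r[0],.017,i)[:2].round(4))
E
```

```text
t 45.10 pos [0.5666 0.2879 0.3016] q [ 0.08  0.67 -1.08  1.45  0.6   1.36  0.62] jaw ang 94.6 xaxis [ 0.005  0.003 -1.   ] w 0.0850 F [-0.2 -0.5 -1. ]
scene 0.05 pred u 419.2 white 410 432 23
scene 0.08 pred u 420.5 white 411 434 24
scene 0.11 pred u 421.9 white 412 435 24
blue bb (np.int64(403), np.int64(219), 34, 20) c [420.  231.9] pred c [417.8 227.1] [0.5814 0.2815]
yellow bb (np.int64(433), np.int64(184), 19, 21) c [442.3 194.3] pred c [433.6 193.8] [0.4544 0.4042]
green bb (np.int64(384), np.int64(193), 28, 21) c [398.  203.1] pred c [398.5 202.7] [0.4558 0.2728]
side 0.05 pred u 297.0 white 282 311 30
side 0.08 pred u 296.2 white 281 311 31
side 0.11 pred u 295.3 white 278 320 43
blue bb (np.int64(276), np.int64(332), 44, 30) c [297.8 350.8] pred c [297.9 343.4] [0.5608 0.3031]
yellow bb (np.int64(331), np.int64(366), 52, 41) c [356.3 386.6] pred c [356.4 385.6] [0.4458 0.3844]
green bb (np.int64(329), np.int64(325), 45, 35) c [350.7 342.1] pred c [351.1 341.1] [0.4556 0.2774]
yellow 4634.0 (368, 64, 77, 78) [0.4448 0.3808]
green 4920.5 (272, 62, 81, 79) [0.4548 0.2744]
blue 3656.0 (275, 156, 78, 100) [0.5739 0.2855]
```

Bottle is centred on the blue coaster and the coaster centres are confirmed: yellow (0.445,0.382), green (0.455,0.275). Fetching the jar.

Emit:
{"op": "play_rows", "data": {
  "deltas": [
    [-8, -30, 0, 0, 0, 0, 85],
    [-13, -55, 0, 0, 0, 0, 85],
    [-13, -55, 0, 0, 0, 0, 85],
    [-13, -55, 0, 0, 0, 0, 85],
    [-13, -55, 0, 0, 0, 0, 85],
    [-13, -55, 0, 0, 0, 0, 85],
    [-13, -55, -20, 0, 0, 0, 85],
    [-13, -55, -20, 0, 0, 0, 85]
  ]
}}

```text
clock: 46.25
position: [0.4658, -0.1302, 0.2566]
tool_rot: [2.716, 1.57, 2.798]
force: [1.0, -0.5, -0.2]
grip_width: 0.0847
```

Emit:
{"op": "play_rows", "data": {
  "deltas": [
    [-13, -55, -20, 0, 0, 0, 85],
    [-13, -50, -20, 0, 0, 0, 85],
    [-9, -35, 0, 0, 0, 0, 85],
    [-3, -15, 0, 0, 0, 0, 85],
    [0, -3, 0, 0, 0, 0, 85],
    [0, 0, 0, 0, 0, 0, 85],
    [0, 0, 0, 0, 0, 0, 85]
  ]
}}

```text
clock: 47.12
position: [0.4294, -0.2851, 0.2181]
tool_rot: [-0.718, 1.571, -0.635]
force: [-0.5, 0.2, -0.4]
grip_width: 0.0852
```

```bash
python3 - <<'E'
from h import *
st(); i=vision.camera_info('wrist'); w=grab('wrist','w7.png')
t=blob(w,'yellow',(150,100,500,420)); r=cv2.fitEllipse(cv2.convexHull(t['pts'].astype(np.int32))); print('jar',t['area'],t['bb'],r[1],onz('wrist',r[0],.074,i)[:2].round(4))
t=blob(w,'green',(0,0,640,420)); print('tin',t['area'],t['bb'],onz('wrist',t['c'],.06,i)[:2].round(4))
E
```

```text
t 47.12 pos [ 0.4294 -0.2851  0.2181] q [ 1.29  0.6  -1.15  1.86  0.62  1.1   1.55] jaw ang 94.8 xaxis [ 0. -0. -1.] w 0.0852 F [-0.5  0.2 -0.4]
jar 3842.5 (281, 193, 71, 71) (70.81856536865234, 71.1243896484375) [ 0.4288 -0.2841]
tin 3874.5 (154, 176, 76, 71) [ 0.4253 -0.3931]
```

Emit:
{"op": "play_rows", "data": {
  "deltas": [
    [0, 1, -45, 0, 0, 0, 85],
    [0, 0, -55, 0, 0, 0, 85],
    [0, 0, -50, 0, 0, 0, 85],
    [0, 0, -28, 0, 0, 0, 85],
    [0, 0, -14, 0, 0, 0, 85],
    [0, 0, 0, 0, 0, 0, 85],
    [0, 0, 0, 0, 0, 0, 50],
    [0, 0, 0, 0, 0, 0, 45]
  ],
  "grip_force": 40
}}

```text
clock: 48.18
position: [0.4295, -0.2856, 0.0273]
tool_rot: [-0.871, 1.569, -0.79]
force: [-3.1, 0.9, 15.6]
grip_width: 0.0585
```

Emit:
{"op": "play_rows", "data": {
  "deltas": [
    [0, 0, 0, 0, 0, 0, 45],
    [0, 0, 0, 0, 0, 0, 45],
    [0, 0, 0, 0, 0, 0, 45]
  ]
}}

```text
clock: 48.55
position: [0.4295, -0.2856, 0.0273]
tool_rot: [-0.858, 1.569, -0.776]
force: [-2.6, 2.0, 15.3]
grip_width: 0.0591
```

Emit:
{"op": "play_rows", "data": {
  "deltas": [
    [0, 0, 20, 0, 0, 0, 45],
    [0, 0, 55, 0, 0, 0, 45],
    [0, 0, 60, 0, 0, 0, 45],
    [0, 20, 30, 0, 0, 0, 45],
    [1, 50, 0, 0, 0, 0, 45],
    [1, 52, 0, 0, 0, 0, 45],
    [1, 52, 0, 0, 0, 0, 45],
    [1, 52, 0, 0, 0, 0, 45]
  ]
}}

```text
clock: 49.55
position: [0.4327, -0.0579, 0.1915]
tool_rot: [-0.888, 1.569, -0.807]
force: [0.3, -0.0, -1.9]
grip_width: 0.0588
```

Emit:
{"op": "play_rows", "data": {
  "deltas": [
    [1, 52, 0, 0, 0, 0, 45],
    [1, 52, 0, 0, 0, 0, 45],
    [2, 52, 0, 0, 0, 0, 45],
    [2, 52, 0, 0, 0, 0, 45],
    [2, 52, 0, 0, 0, 0, 45],
    [2, 52, 0, 0, 0, 0, 45],
    [2, 50, 0, 0, 0, 0, 45],
    [0, 30, 0, 0, 0, 0, 45]
  ]
}}

```text
clock: 50.55
position: [0.4444, 0.3352, 0.1916]
tool_rot: [0.965, 1.57, 1.049]
force: [0.7, -0.9, -2.5]
grip_width: 0.0586
```

Emit:
{"op": "play_rows", "data": {
  "deltas": [
    [0, 16, 0, 0, 0, 0, 45],
    [0, 0, 0, 0, 0, 0, 45],
    [0, 0, 0, 0, 0, 0, 45]
  ]
}}

```text
clock: 50.92
position: [0.4453, 0.3474, 0.1909]
tool_rot: [-1.361, 1.57, -1.28]
force: [-0.5, -0.7, -2.1]
grip_width: 0.0588
```

Emit:
{"op": "play_rows", "data": {
  "deltas": [
    [0, 20, 0, 0, 0, 0, 45],
    [0, 14, -30, 0, 0, 0, 45],
    [0, 0, -50, 0, 0, 0, 45],
    [0, 0, -40, 0, 0, 0, 45],
    [0, 0, -18, 0, 0, 0, 45],
    [0, 0, -7, 0, 0, 0, 45],
    [0, 0, -3, 0, 0, 0, 45],
    [0, 0, 0, 0, 0, 0, 45]
  ]
}}

```text
clock: 51.92
position: [0.4454, 0.383, 0.0438]
tool_rot: [0.511, 1.57, 0.593]
force: [-0.2, -0.4, -2.9]
grip_width: 0.0585
```

Emit:
{"op": "play_rows", "data": {
  "deltas": [
    [0, 0, -1, 0, 0, 0, 45],
    [0, 0, -1, 0, 0, 0, 45],
    [0, 0, 0, 0, 0, 0, 45]
  ]
}}

```text
clock: 52.3
position: [0.4449, 0.3828, 0.0409]
tool_rot: [0.383, 1.571, 0.465]
force: [-0.5, -1.0, -2.0]
grip_width: 0.0585
```

Emit:
{"op": "play_rows", "data": {
  "deltas": [
    [0, 0, -0.7, 0, 0, 0, 45],
    [0, 0, -0.7, 0, 0, 0, 45],
    [0, 0, 0, 0, 0, 0, 45]
  ]
}}

```text
clock: 52.68
position: [0.445, 0.3829, 0.0404]
tool_rot: [-0.351, 1.57, -0.269]
force: [-3.2, -6.0, 16.9]
grip_width: 0.0589
```

Emit:
{"op": "play_rows", "data": {
  "deltas": [
    [0, 0, 0, 0, 0, 0, 60],
    [0, 0, 0, 0, 0, 0, 85],
    [0, 0, 0, 0, 0, 0, 85],
    [0, 0, 0, 0, 0, 0, 85],
    [0, 0, 20, 0, 0, 0, 85],
    [0, 0, 55, 0, 0, 0, 85],
    [0, 0, 60, 0, 0, 0, 85],
    [0, 0, 40, 0, 0, 0, 85]
  ]
}}

```text
clock: 53.68
position: [0.4447, 0.3833, 0.2185]
tool_rot: [0.7, 1.568, 0.782]
force: [0.7, 0.3, 0.2]
grip_width: 0.0852
```

```bash
python3 - <<'E'
from h import *
st()
for n in('scene','side'):
    im=grab(n); p=px(n,(.445,.382,.087)).astype(int); t=blob(im,'yellow',(p[0]-20,p[1]-12,p[0]+20,p[1]+10)); print(n,p,t['bb'],np.round(t['c'],1))
i=vision.camera_info('wrist'); w=grab('wrist','w8.png')
t=blob(w,'yellow',(200,60,450,330)); print(t['area'],t['bb'],onz('wrist',t['c'],.087,i)[:2])
E
```

```text
t 53.67 pos [0.4447 0.3833 0.2185] q [-0.13  0.67 -1.04  1.68  0.63  1.16  0.31] jaw ang 94.7 xaxis [ 0.002  0.002 -1.   ] w 0.0852 F [0.7 0.3 0.2]
scene [436 172] (np.int64(429), np.int64(168), 21, 14) [439.4 174.4]
side [357 360] (np.int64(340), np.int64(349), 34, 21) [356.1 359.9]
7571.0 (264, 163, 96, 105) [0.43085619 0.38123104]
```

Jar is on the yellow coaster. Fetching the tin.

Emit:
{"op": "play_rows", "data": {
  "deltas": [
    [-1, -40, 0, 0, 0, 0, 85],
    [-1, -60, 0, 0, 0, 0, 85],
    [-1, -60, 0, 0, 0, 0, 85],
    [-1, -60, 0, 0, 0, 0, 85],
    [-1, -60, 0, 0, 0, 0, 85],
    [-1, -60, 0, 0, 0, 0, 85],
    [-1, -60, 0, 0, 0, 0, 85],
    [-1, -60, 0, 0, 0, 0, 85]
  ]
}}

```text
clock: 54.82
position: [0.4361, -0.0792, 0.2143]
tool_rot: [-3.002, 1.57, -2.92]
force: [1.3, -0.4, 0.1]
grip_width: 0.0853
```

Emit:
{"op": "play_rows", "data": {
  "deltas": [
    [-2, -60, 0, 0, 0, 0, 85],
    [-2, -60, 0, 0, 0, 0, 85],
    [-2, -60, 0, 0, 0, 0, 85],
    [-2, -60, 0, 0, 0, 0, 85],
    [-2, -45, 0, 0, 0, 0, 85],
    [-2, -24, 0, 0, 0, 0, 85],
    [0, -6, 0, 0, 0, 0, 85],
    [0, 0, 0, 0, 0, 0, 85]
  ]
}}

```text
clock: 55.82
position: [0.425, -0.3913, 0.2143]
tool_rot: [1.767, 1.57, 1.85]
force: [0.6, -0.0, -0.0]
grip_width: 0.0852
```

```bash
python3 - <<'E'
from h import *
st(); i=vision.camera_info('wrist'); w=grab('wrist','w9.png')
t=blob(w,'green',(100,80,540,420)); print('tin',t['area'],t['bb'],onz('wrist',t['c'],.074,i)[:2].round(4))
E
```

```text
t 55.83 pos [ 0.425  -0.3913  0.2143] q [ 1.35  0.69 -1.09  1.71  0.66  1.16  1.73] jaw ang 94.7 xaxis [-0.     0.001 -1.   ] w 0.0852 F [ 0.6 -0.  -0. ]
tin 4073.0 (277, 192, 75, 72) [ 0.4225 -0.3923]
```

Emit:
{"op": "play_rows", "data": {
  "deltas": [
    [0, -1, -45, 0, 0, 0, 85],
    [0, 0, -55, 0, 0, 0, 85],
    [0, 0, -50, 0, 0, 0, 85],
    [0, 0, -26, 0, 0, 0, 85],
    [0, 0, -12, 0, 0, 0, 85],
    [0, 0, 0, 0, 0, 0, 85],
    [0, 0, 0, 0, 0, 0, 50],
    [0, 0, 0, 0, 0, 0, 45]
  ]
}}

```text
clock: 56.88
position: [0.4254, -0.3936, 0.0278]
tool_rot: [-0.949, 1.569, -0.867]
force: [-0.5, 0.0, 8.8]
grip_width: 0.0596
```

Emit:
{"op": "play_rows", "data": {
  "deltas": [
    [0, 0, 0, 0, 0, 0, 45],
    [0, 0, 0, 0, 0, 0, 45],
    [0, 0, 0, 0, 0, 0, 45]
  ]
}}

```text
clock: 57.25
position: [0.4254, -0.3935, 0.0278]
tool_rot: [-0.891, 1.569, -0.809]
force: [-1.9, 1.9, 9.9]
grip_width: 0.0593
```

Emit:
{"op": "play_rows", "data": {
  "deltas": [
    [0, 0, 20, 0, 0, 0, 45],
    [0, 0, 55, 0, 0, 0, 45],
    [0, 0, 60, 0, 0, 0, 45],
    [0, 20, 30, 0, 0, 0, 45],
    [2, 50, 0, 0, 0, 0, 45],
    [2, 52, 0, 0, 0, 0, 45],
    [2, 52, 0, 0, 0, 0, 45],
    [2, 52, 0, 0, 0, 0, 45]
  ]
}}

```text
clock: 58.25
position: [0.4327, -0.1656, 0.1928]
tool_rot: [-1.105, 1.569, -1.023]
force: [0.6, 0.7, -1.8]
grip_width: 0.0593
```

Emit:
{"op": "play_rows", "data": {
  "deltas": [
    [3, 52, 0, 0, 0, 0, 45],
    [3, 52, 0, 0, 0, 0, 45],
    [3, 52, 0, 0, 0, 0, 45],
    [3, 52, 0, 0, 0, 0, 45],
    [3, 52, 0, 0, 0, 0, 45],
    [3, 52, 0, 0, 0, 0, 45],
    [3, 52, 0, 0, 0, 0, 45],
    [0, 35, 0, 0, 0, 0, 45]
  ]
}}

```text
clock: 59.25
position: [0.4535, 0.2344, 0.1929]
tool_rot: [0.468, 1.569, 0.552]
force: [0.7, -0.7, -2.0]
grip_width: 0.0595
```

Emit:
{"op": "play_rows", "data": {
  "deltas": [
    [0, 15, 0, 0, 0, 0, 45],
    [0, 0, 0, 0, 0, 0, 45],
    [0, 0, 0, 0, 0, 0, 45]
  ]
}}

```text
clock: 59.62
position: [0.4542, 0.2454, 0.1917]
tool_rot: [-1.388, 1.57, -1.307]
force: [-0.4, -0.6, -1.7]
grip_width: 0.059
```

Emit:
{"op": "play_rows", "data": {
  "deltas": [
    [0, 18, 0, 0, 0, 0, 45],
    [0, 12, -30, 0, 0, 0, 45],
    [0, 0, -50, 0, 0, 0, 45],
    [0, 0, -40, 0, 0, 0, 45],
    [0, 0, -18, 0, 0, 0, 45],
    [0, 0, -7, 0, 0, 0, 45],
    [0, 0, -3, 0, 0, 0, 45],
    [0, 0, 0, 0, 0, 0, 45]
  ]
}}

```text
clock: 60.62
position: [0.4544, 0.2769, 0.0443]
tool_rot: [0.342, 1.57, 0.424]
force: [0.2, 1.2, -2.2]
grip_width: 0.0591
```

Emit:
{"op": "play_rows", "data": {
  "deltas": [
    [0, 0, -1, 0, 0, 0, 45],
    [0, 0, -1, 0, 0, 0, 45],
    [0, 0, -0.7, 0, 0, 0, 45],
    [0, 0, 0, 0, 0, 0, 45]
  ]
}}

```text
clock: 61.12
position: [0.454, 0.2768, 0.0409]
tool_rot: [-0.425, 1.571, -0.343]
force: [-0.6, -0.2, 2.3]
grip_width: 0.0593
```

Emit:
{"op": "play_rows", "data": {
  "deltas": [
    [0, 0, -0.6, 0, 0, 0, 45],
    [0, 0, 0, 0, 0, 0, 60],
    [0, 0, 0, 0, 0, 0, 85],
    [0, 0, 0, 0, 0, 0, 85],
    [0, 0, 0, 0, 0, 0, 85],
    [0, 0, 20, 0, 0, 0, 85],
    [0, 0, 50, 0, 0, 0, 85],
    [0, 0, 60, 0, 0, 0, 85]
  ]
}}

```text
clock: 62.12
position: [0.4532, 0.2768, 0.1724]
tool_rot: [3.084, 1.57, -3.116]
force: [1.8, 0.3, 0.8]
grip_width: 0.0852
```

Emit:
{"op": "play_rows", "data": {
  "deltas": [
    [0, 0, 60, 0, 0, 0, 85],
    [0, 0, 60, 0, 0, 0, 85],
    [0, -40, 0, 0, 0, 0, 85],
    [0, -50, 0, 0, 0, 0, 85],
    [0, -40, 0, 0, 0, 0, 85],
    [0, 0, 0, 0, 0, 0, 85],
    [0, 0, 0, 0, 0, 0, 85],
    [0, 0, 0, 0, 0, 0, 85]
  ]
}}

```text
clock: 63.12
position: [0.4536, 0.1479, 0.2906]
tool_rot: [0.818, 1.57, 0.902]
force: [-0.1, 0.8, 0.6]
grip_width: 0.0851
```

```bash
python3 - <<'E'
from h import *
st()
for n in('scene','side'):
    im=grab(n,'fin_'+n+'.png'); h=cv2.cvtColor(im,cv2.COLOR_RGB2HSV)
    for nm,col,P in(('jarlid','yellow',(.445,.382,.085)),('tin','green',(.4548,.2755,.05)),('bluehead','blue',(.56,.285,.17)),('tape','red',(.541,-.285,.02)),('vase mouth','dark',(.557,-.002,.13))):
        p=px(n,P); u,v=p.astype(int); b=(9,7) if col=='dark' else (20,16); t=blob(im,col,(u-b[0],v-b[1],u+b[0],v+b[1])); print(n,nm,'pred',p.round(1),t and (t['area'],t['bb'],np.round(t['c'],1),onz(n,t['c'],P[2])[:2].round(4)))
    m=cv2.inRange(h,(0,0,80),(180,60,255))
    for z in(.05,.11):
        u,v=px(n,(.5624,.2838,z)); k=np.where(m[int(round(v)),int(u)-25:int(u)+26])[0]; print('bottle',z,'pred %.1f'%u,k.min()+int(u)-25,k.max()+int(u)-25)
i=vision.camera_info('wrist'); w=grab('wrist','w10.png')
for col,z in(('yellow',.08),('green',.05),('blue',.1)):
    t=blob(w,col,(100,0,640,300)); print(col,t['area'],t['bb'],onz('wrist',t['c'],z,i)[:2].round(3))
E
```

```text
t 63.12 pos [0.4536 0.1479 0.2906] q [ 0.49  0.43 -1.21  1.86  0.44  1.16  0.77] jaw ang 94.8 xaxis [ 0.  0. -1.] w 0.0851 F [-0.1  0.8  0.6]
scene jarlid pred [436.7 173.6] (247.0, (np.int64(428), np.int64(168), 23, 17), array([439.4, 175.4]), array([0.4547, 0.3855]))
scene tin pred [399.9 193. ] (275.5, (np.int64(392), np.int64(177), 22, 21), array([403.6, 184.5]), array([0.4226, 0.2996]))
scene bluehead pred [424.8 178.6] (253.0, (np.int64(416), np.int64(167), 18, 25), array([424. , 179.9]), array([0.5643, 0.2811]))
scene tape pred [196.4 264.5] (361.5, (np.int64(186), np.int64(255), 23, 22), array([197. , 265.4]), array([ 0.5444, -0.284 ]))
scene vase mouth pred [310.7 212.1] (40.0, (np.int64(307), np.int64(209), 11, 7), array([312.4, 211.8]), array([0.5571, 0.002 ]))
bottle 0.05 pred 419.2 410 432
bottle 0.11 pred 421.9 396 435
side jarlid pred [357.7 361. ] (760.0, (np.int64(340), np.int64(348), 34, 28), array([356.1, 362.5]), array([0.4478, 0.3854]))
side tin pred [351.4 330. ] (793.5, (np.int64(331), np.int64(313), 40, 32), array([351.1, 328.6]), array([0.4554, 0.2719]))
side bluehead pred [294.7 286.3] (524.5, (np.int64(283), np.int64(279), 31, 23), array([297.6, 288.9]), array([0.554 , 0.2921]))
side tape pred [322.3 202.2] (177.5, (np.int64(315), np.int64(197), 17, 14), array([322.9, 203. ]), array([ 0.5389, -0.2802]))
side vase mouth pred [308.9 220.9] (28.0, (np.int64(304), np.int64(219), 10, 5), array([308.6, 220.9]), array([ 0.5576, -0.0019]))
bottle 0.05 pred 297.0 282 311
bottle 0.11 pred 295.3 278 320
yellow 1905.0 (503, 200, 48, 53) [0.446 0.382]
green 5012.0 (384, 172, 86, 79) [0.45  0.269]
blue 993.0 (381, 260, 68, 40) [0.506 0.25 ]
```

```bash
python3 -c "
from h import *
print(workorder.job_done())"
```

```text
the job is handed in; nothing more can be done
None
```

The job is handed in, at about 63 s on the robot's clock; it reports no verdict. The bottle, jar and tin went to the tray, then the vase to the scale pad. After that the bottle went to blue, the jar to yellow and the tin to green. Every release came after the wrist force showed contact, and the tool ended clear of everything.

Last checks, from colour masks in the camera images:
- **Vase:** mouth at about (0.557, 0.000), within about 4 mm of the pad centre.
- **Bottle:** within about 2 mm of the blue coaster's centre in both fixed views.
- **Jar:** lid at (0.446, 0.382) against a coaster centre of (0.445, 0.382).
- **Tin:** released with the gripper at (0.454, 0.277) against (0.455, 0.275). The image does not confirm this well, because the tin and its coaster are the same colour.
- **Tape:** same pixels as at the start.

Things that went wrong or disagreed:
- The first vase grip touched the shoulder, so I reopened and raised the gripper 12 mm before lifting.
- The scene camera showed the board about 2–3 pixels (5–8 mm) off the side and wrist views. I placed by the side and wrist views.
- The viewer refused more pictures after the vase was set down, so every placing from there on was checked only by numbers, not by eye.

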